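# Count the colonies on a hygiene contact plate

### The arm

A 6-joint arm with a two-finger parallel gripper is mounted at the origin on the work surface. World frame = base frame: x ahead of the robot, y to its left, z up, the work surface at z = 0. Lengths are in m, angles in degrees, forces in N, time in s.
With the tool pointing down it reaches from about 0.325 to 1 m from the base axis. Payload 5.1 kg.
Tool frame: the origin (TCP) lies midway between the tips of the shut fingers; the grasp point (between the pads) lies 19 mm behind it; z points along the fingers, y is the line along which they close (so a half turn about z gives the same grasp; the last joint's range is limited). The gripper opens to 85 mm and grips with 20 to 120 N. Pads are 22 mm wide; open, the fingers measure 114 mm over their backs; the gripper's body (76 mm by 85 mm) begins 54 mm behind the grasp point. The pads swing forward as they close: fully open they stand 13 mm farther back than shut.
Start: joints at [63.908, 7.093, 94.555, -0, 78.352, -4.733], TCP at [0.237, 0.605, 0.231] pointing down, gripper open.
Joint ranges: [-149.61, 149.61], [-58.7, 133.49], [1.44, 155.28], [-77.14, 257.14], [18.33, 153.61], [-166.67, 166.67]. Speed limits (degrees/s): [147.25, 147.25, 180, 180, 180, 180].

### API

Orientations are given as a 3x3 rotation matrix whose columns are the frame's x, y, z axes.
In Python, from station import robot, eyes gives the robot as it stands. The module is installed in compiled form; this text tells all that it offers.
- The arm moves only by the shell command python3 -m pendant 'ROWS' [FORCE]. ROWS is JSON, a list of rows, each an object with "travel": the shift along the tool's x, y, z in cm, a list of three; "angular": the turn, a rotation vector about the tool's x, y, z in degrees, a list of three; "fingers": the finger opening in cm, from 0 to 8.54. A call has 1 to 5 rows; each row is the pose to reach, as a shift and turn from the pose commanded when the call began, along the tool's axes at that moment; what a row does not reach only later rows make up. A row lasts 1/12 s, in which the tool goes at most 41.7 mm and 7.16 degrees, less where a joint would pass 70% of its speed; a pose out of reach is approached as far as the arm can. A call with a gripper value outside its range is refused whole. The fingers move at their own pace and stop on an object; FORCE is the grip in N (left out, the last holds). Time passes only in rows, so rows that repeat a pose let the fingers close. It gives the time, the measured TCP pose, the force, the opening and the grip force at its end, in the units of the state.
- robot.state(): the state, without advancing time (a new reading comes with each control period).
- eyes.get_image(name): name is "scene" or "top" or "wrist"; returns the picture (420x560x3 uint8, red, green, blue); there is no depth.
- eyes.calibration(name): a dict with "fx", "fy", "cx", "cy" (pixels), "origin" and "rotation" of the camera in the world. Camera axes: x right, y up, looking along -z (the intrinsics and any distortion apply to the point x, -y, -z); pixel columns grow to the right and rows downward; lengths in m; the calibration is good to about 2 mm. A picture is of the moment at which its call begins: read the wrist's pose just before it. calibration takes no time and is no camera call; for the wrist camera it gives the pose at the moment of the call.
- robot.hand_in(): hands the job in; it is judged then, once.
The state is a dict: "time_s": time; "q": joint angles; "joint_velocities": joint speeds; "joint_efforts": joint torques, N m; "eef_pos": TCP position; "tool_rot": TCP orientation; "force": force on the tool from outside, world axes, zero at the start; "ft_torque": the same for the moment, N m; "grip_width": opening from 0.0 (shut) to 1.0 (fully open); "grasp_force": force on a finger pad.
Only numpy, scipy, OpenCV 4.12 (cv2) and the standard library are available. Lean on these libraries where they do the work, as an engineer would, in place of code of your own. Each camera call takes 0.05 s, during which the arm holds its last target. There are 200 camera calls.

### The job

Set the contact plate that has colonies on it flat inside the locating ring of the colony counter's lit stage and let go of it. Then take the counting pen from its stand and count the three colonies: starting from the ink tick at the plate's edge and going clockwise as seen from above, press the sprung nib gently down on each colony in turn until it clicks, and press it nowhere else on the plate. Finally hang the pen back upright in its stand, with the plate still seated on the stage and the things around left where they are.

Things in the scene. Friction and masses are not known exactly. Their poses are not given: they have to be found in the camera images.
- counter: Colony counter, a fixed white casing 250 x 200 mm, 60 mm high. Origin: centre of its underside; +x points to its rear, away from its front panel (dark display, three keys), +z up. On top: a round opal glass stage 120 mm across with a fine grid. From its rear -y corner a gooseneck holds a round magnifier parked out behind the casing, 115 to 265 mm behind the origin, at most 145 mm above the bench.
- stage (a point): Centre of the stage's top face, 63 mm above the bench, 30 mm behind the casing's centre; axes as the counter's. Round it a raised grey ring of two arcs locates the plate: 4 mm high with rounded top, 65 mm across inside, 75 mm outside; two 45 mm wide gaps for fingers between the arcs, towards the counter's +y and -y sides.
- plate: The contact plate with three colonies: closed clear dish, 35 g, lid down (leave it so). Lower part (lid) 62 mm across, 11 mm high; upper part 57 mm across, 16 mm high in all. Under its clear flat top: dark red agar, three cream round colonies 7 to 8 mm across. Origin: centre of its underside; z up; +x from centre to ink tick. Lies on the bench; may have swapped places with the clear plate.
- tick (a point): Middle of the black ink tick, a 4 x 9 mm radial line on top of the plate at its edge, 23.5 mm from the centre.
- colony_1 (a point): Top of the plate over the first colony clockwise (seen from above) from the tick, 60 degrees from it, 17 mm from the plate's centre, 16 mm above the plate's underside.
- colony_2 (a point): Top of the plate over the second colony clockwise, 170 degrees from the tick, 14 mm from the centre.
- colony_3 (a point): Top of the plate over the third colony clockwise, 285 degrees from the tick, 18 mm from the centre.
- clear_plate: A second contact plate of the same size, with an ink tick but without colonies. Bystander.
- stand: Fixed black pen stand on the bench: a round foot 84 mm across and 10 mm thick, with an upright tube 25 mm across outside, about 16 mm inside, closed at the foot; overall height 95 mm. Origin: centre of its underside.
- stand_mouth (a point): Centre of the open top of the stand's tube, 95 mm above the bench.
- pen: Counting pen, 50 g, hanging nib down in the stand's tube, collar resting on its rim. Origin: on its axis at the collar's underside; z along the pen away from the nib. Black collar 24 mm across, 4 mm thick; above it a white round grip 15 mm across, ending 60 mm above the origin; below it a grey barrel 12 mm across and 62 mm long, a metal nose and the black nib, its tip 84 mm below the origin.
- pen_tip (a point): The rounded end of the nib (4 mm across), which moves with the nib.
- nib (a joint): How far the nib is pushed into the pen, in m: 0 free, 0.005 at its stop. Its spring takes about 1 N to start, 2 N at 2 mm, where it clicks and counts, and 3.5 N at the stop.
- tube_rack: White tray 75 x 200 mm with capped blood tubes, 88 mm high. Origin: centre of its underside. Bystander.
- slide_box: Small box of microscope slides, 32 x 87 mm, 52 mm high. Origin: centre of its underside. Bystander.
- marker: Felt marker lying on the bench, 125 mm long, 13 mm thick. Origin: under its middle; +x along it towards its cap. Bystander.
There are look-alikes about, which are no part of the job. What is shaped like the plate but turquoise is not meant.

How it is judged (in metres and radians):
On the way, in this order (a step that is already met when the one before it is completed fails the run):
1. the plate with colonies lies flat inside the ring on the stage, lid down, and is let go (horizontal distance between plate and stage below 0.003 m and z of plate in the frame of stage below 0.0015 m and angle between plate's own z axis and vertical below 0.03 rad and contact force between plate and the fingers below 0.05 N), for 0.3 s.
2. with the plate so seated, the nib is pressed in at least 2 mm with its tip on the first colony clockwise from the tick (within 4.5 mm of its centre) (value of joint nib above 0.002 m and distance between pen_tip and colony_1 below 0.0045 m and z of plate in the frame of stage below 0.0015 m and horizontal distance between plate and stage below 0.003 m), for 0.05 s.
3. the same on the second colony (value of joint nib above 0.002 m and distance between pen_tip and colony_2 below 0.0045 m and z of plate in the frame of stage below 0.0015 m and horizontal distance between plate and stage below 0.003 m), for 0.05 s.
4. the same on the third colony (value of joint nib above 0.002 m and distance between pen_tip and colony_3 below 0.0045 m and z of plate in the frame of stage below 0.0015 m and horizontal distance between plate and stage below 0.003 m), for 0.05 s.
At the end, for the whole second after the job is handed in: The plate with colonies lies flat (within 1.5 mm of the glass, 0.03 rad) inside the ring, lid down, its centre within 3 mm of the stage's centre; the pen hangs upright (within 0.1 rad) in the stand with its collar on the rim (origin within 5 mm of the mouth's centre); both are at rest (horizontal distance between plate and stage below 0.003 m and z of plate in the frame of stage below 0.0015 m and angle between plate's own z axis and vertical below 0.03 rad and distance between pen and stand_mouth below 0.005 m and angle between pen's own z axis and vertical below 0.1 rad and linear speed of each of pen, plate below 0.02 m/s); the robot touches nothing.
It fails at once if the nib is pressed in 2 mm on the plate more than 6 mm from every colony's centre (a false count) (value of joint nib above 0.002 m and contact force between pen and plate above 0.3 N and distance between pen_tip and colony_1 above 0.006 m and distance between pen_tip and colony_2 above 0.006 m and distance between pen_tip and colony_3 above 0.006 m).
It fails at once if the pen presses on the plate with more than 12 N (contact force between pen and plate above 12 N).
It fails at once if a bystander (clear plate, tube rack, slide box, marker) is moved more than 20 mm (distance of any of clear_plate, tube_rack, slide_box, marker from where it was at the start of the episode above 0.02 m).
It also fails if it takes over 72 s, if anything falls off the work surface, if the arm or the gripper's body presses on something with over 40 N, if the wrist force passes 120 N, or if a joint passes its speed limit or range.

## Working session

There is one attempt and no reset: what is moved stays moved. The work goes in short steps, Python scripts to look and compute and a shell command to move; the robot and the scene stay as the last step left them, time stands still between calls to the robot, and variables do not carry over. Pictures are saved under pics/ and viewed, at most 10 in all, crops included, and the job is handed in when it is done.

```bash
mkdir -p pics
cat > h.py <<'E'
import numpy as np, cv2, json
from station import robot, eyes
def ray(c,u,v):
    K=np.array([[c['fx'],0,c['cx']],[0,c['fy'],c['cy']],[0,0,1]])
    d=np.linalg.inv(K)@[u,v,1]; d=np.array([d[0],-d[1],-d[2]])
    return np.array(c['origin']),np.array(c['rotation'])@d
def at(c,u,v,z):
    o,d=ray(c,u,v); return o+d*(z-o[2])/d[2]
def px(c,P):
    p=np.array(c['rotation']).T@(np.array(P)-c['origin']); return c['cx']+c['fx']*p[0]/-p[2], c['cy']+c['fy']*-p[1]/-p[2]
def snap(n,f):
    c=eyes.calibration(n); im=eyes.get_image(n); cv2.imwrite('pics/'+f+'.png',im[:,:,::-1]); json.dump({k:np.array(v).tolist() for k,v in c.items()},open('pics/'+f+'.json','w')); return c,im
def load(f): return json.load(open('pics/'+f+'.json')),cv2.imread('pics/'+f+'.png')
def shift(P,s=None):
    "cm in tool axes from the current tcp to world P"
    s=s or robot.state(); return np.array(s['tool_rot']).T@(np.array(P)-s['eef_pos'])*100
E
python3 - <<'E'
from h import *
np.set_printoptions(precision=4,suppress=True)
for n in('top','scene','wrist'):
    c,im=snap(n,n+'0'); print(n,c)
print(robot.state())
a=cv2.imread('pics/top0.png');cv2.imwrite('pics/top0b.png',cv2.resize(a,(800,600),interpolation=cv2.INTER_CUBIC))
E
```

```text
top {'fx': 544.3791720925427, 'fy': 544.3791720925427, 'cx': 278.17637678409284, 'cy': 208.87169730391207, 'origin': array([0.3005, 0.012 , 1.2802]), 'rotation': array([[ 0.0083,  0.9837, -0.1795],
       [-1.    ,  0.0089,  0.0025],
       [ 0.0041,  0.1795,  0.9838]])}
scene {'fx': 500.2309273753834, 'fy': 500.2309273753834, 'cx': 275.0282778108228, 'cy': 208.47804029101633, 'origin': array([1.3733, 0.4825, 0.6883]), 'rotation': array([[-0.4798, -0.4554,  0.7499],
       [ 0.8771, -0.2266,  0.4235],
       [-0.0229,  0.8609,  0.5082]])}
wrist {'fx': 352.9080924528292, 'fy': 352.9080924528292, 'cx': 282.607742934908, 'cy': 207.32102089219842, 'origin': array([0.1646, 0.6324, 0.3728]), 'rotation': array([[ 0.365 , -0.8874, -0.2816],
       [ 0.931 ,  0.3472,  0.1124],
       [-0.002 , -0.3031,  0.9529]])}
{'time_s': 0.15, 'q': array([63.907 ,  7.1263, 94.6175,  0.0008, 78.3536, -4.7315]), 'joint_velocities': array([ 0.0708,  0.0741, -0.2438, -0.0387, -0.0241, -0.097 ]), 'joint_efforts': array([  0.0003, -42.4227, -36.6014,   0.    ,   0.0046,  -0.    ]), 'eef_pos': array([0.2366, 0.6049, 0.2303]), 'tool_rot': array([[-0.9313,  0.3643, -0.0008],
       [ 0.3643,  0.9313, -0.0015],
       [ 0.0002, -0.0017, -1.    ]]), 'force': array([ 0.8758,  0.4056, -0.1068]), 'ft_torque': array([-0.0681,  0.0069, -0.0236]), 'grasp_force': 0.0, 'grip_width': 0.997459559542556}
```

View pics/top0b.png

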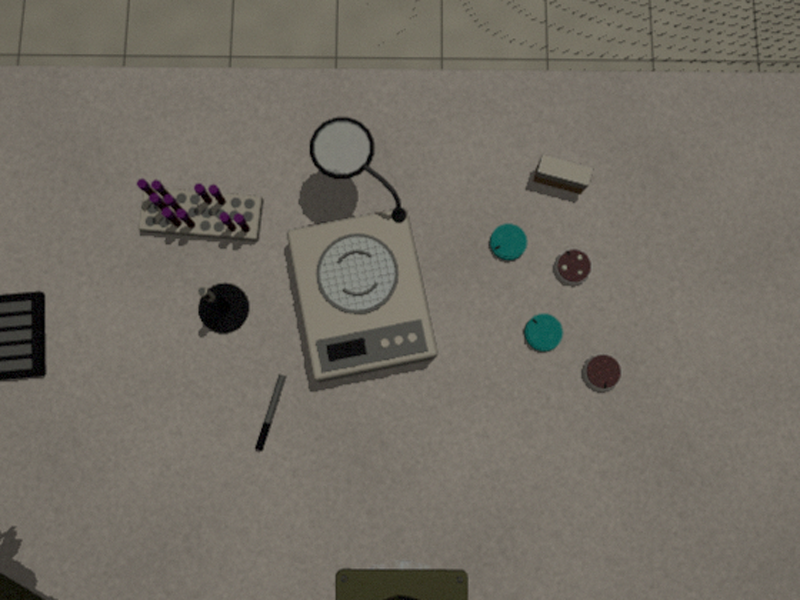

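View pics/scene0.png

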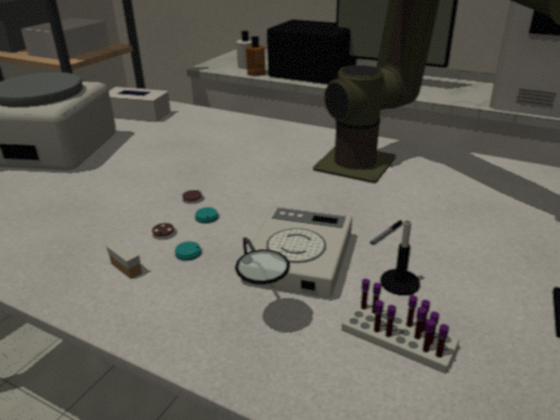

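The top view (800x600) offers four plate-like things: a dark red plate with cream dots at (573,266), a plain dark red one at (603,372), and turquoise ones at (508,242) and (543,333). I choose (573,266). The stage is near (357,273), the stand near (222,307), with the pen leaning up out of it in this perspective, and the marker is at (270,412). I'll check all of these in one close crop.

Run:
```python
from h import *
c,a=load('top0')
def crop(u,v,w,h,k): return cv2.resize(a[v:v+h,u:u+w],None,fx=k,fy=k,interpolation=cv2.INTER_CUBIC)
A=crop(380,165,50,38,8)   # plate
B=crop(130,190,50,38,8) # stand
C=crop(195,140,120,76,0+400/120*1) # counter
C=cv2.resize(a[140:216,195:315],(400,253),interpolation=cv2.INTER_CUBIC); D=cv2.resize(a[190:266,195:315],(400,253),interpolation=cv2.INTER_CUBIC)
out=np.vstack([np.hstack([A,B]),np.hstack([C,D])]);print(out.shape);cv2.imwrite('pics/crop1.png',out)
```

```text
(557, 800, 3)
```

View pics/crop1.png

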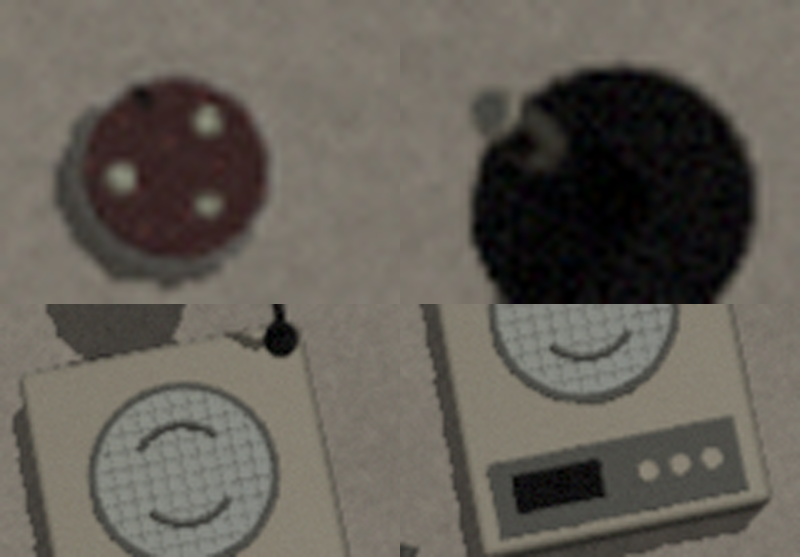

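The crop confirms the choice. The plate top is centred near (402,186) in camera pixels, with the black tick at its upper left (143,97 in the crop) and three cream colonies at (208,121), (208,205) and (121,177), clockwise in that order. The stage, ring arcs, display and keys are also clear.

Run:
```python
from h import *
np.set_printoptions(precision=4,suppress=True)
c,a=load('top0')
cp=lambda u,v:(380+u/8,165+v/8)
P=at(c,*cp(176,168),.016);print('plate',P)
for n,u,v in(('tick',143,97),('c1',208,121),('c2',208,205),('c3',121,177)):
    d=at(c,*cp(u,v),.016)-P; print(n,np.hypot(*d[:2]),np.degrees(np.arctan2(d[1],d[0])))
print('stage',at(c,195+184/3.333,140+170/3.333,.063))
C=lambda u,v:(195+u*.3,140+(v-304)*.3); D=lambda u,v:(195+(u-400)*.3,190+(v-304)*.3)
p1=at(c,*C(22,376),.06);p2=at(c,*C(304,345),.06);p3=at(c,*D(768,497),.06);p4=at(c,*D(488,552),.06)
print('corners',p1,p2,p3,p4)
for d in(p1-p4,p2-p3): print('yaw',np.degrees(np.arctan2(d[1],d[0])))
for d in(p1-p2,p4-p3): print('yaw y',np.degrees(np.arctan2(-d[0],d[1])))
print('stand foot',at(c,130+(613-400)/8,190+207/8,.01),at(c,130+(613-400)/8,190+207/8,0.005))
print('pen top',at(c,130+(490-400)/8,190+108/8,.155), 'collar',at(c,130+(543-400)/8,190+140/8,.099))
for n,u,v in(('marker',270,412),('clear',603,372),('turq',508,242),('turq2',543,333),('slide',563,175)): print(n,at(c,u*.7,v*.7,.01))
```

```text
plate [ 0.5892 -0.2856  0.016 ]
tick 0.02348534528417509 22.938324214999056
c1 0.017585624812757956 -34.73573097013952
c2 0.014447934698307142 -140.69655260651007
c3 0.016719886396474627 99.96947540533992
stage [0.5635 0.0731 0.063 ]
corners [0.6327 0.1869 0.06  ] [ 0.6568 -0.0087  0.06  ] [ 0.4344 -0.0531  0.06  ] [0.3958 0.1347 0.06  ]
yaw 12.425317186429545
yaw 11.301549288710186
yaw y 7.037901608719168
yaw y 11.62768275566725
stand foot [0.5128 0.2959 0.01  ] [0.5137 0.297  0.005 ]
pen top [0.5147 0.2971 0.155 ] collar [0.5165 0.2962 0.099 ]
marker [0.3437 0.213  0.01  ]
clear [ 0.413  -0.3282  0.01  ]
turq [ 0.6304 -0.1767  0.01  ]
turq2 [ 0.4764 -0.2317  0.01  ]
slide [ 0.7494 -0.2729  0.01  ]
```

```bash
R='python3 -m pendant'
python3 -m pendant '[{"travel":[-12.45,-9.41,0],"angular":[0,0,0],"fingers":8.54},{"travel":[-12.45,-9.41,0],"angular":[0,0,0],"fingers":8.54},{"travel":[-12.45,-9.41,0],"angular":[0,0,0],"fingers":8.54},{"travel":[-12.45,-9.41,0],"angular":[0,0,0],"fingers":8.54}]' 30
python3 -m pendant '[{"travel":[-12.45,-9.41,0],"angular":[0,0,0],"fingers":8.54},{"travel":[-12.45,-9.41,0],"angular":[0,0,0],"fingers":8.54},{"travel":[-12.45,-9.41,0],"angular":[0,0,0],"fingers":8.54},{"travel":[-12.45,-9.41,0],"angular":[0,0,0],"fingers":8.54}]'
python3 -m pendant '[{"travel":[-12.45,-9.41,0],"angular":[0,0,0],"fingers":8.54},{"travel":[-12.45,-9.41,0],"angular":[0,0,0],"fingers":8.54},{"travel":[-12.45,-9.41,0],"angular":[0,0,0],"fingers":8.54},{"travel":[-12.45,-9.41,0],"angular":[0,0,0],"fingers":8.54}]'
python3 -m pendant '[{"travel":[-12.45,-9.41,0],"angular":[0,0,-33],"fingers":8.54},{"travel":[-12.45,-9.41,0],"angular":[0,0,-33],"fingers":8.54},{"travel":[-12.45,-9.41,0],"angular":[0,0,-33],"fingers":8.54},{"travel":[-12.45,-9.41,0],"angular":[0,0,-33],"fingers":8.54},{"travel":[-12.45,-9.41,0],"angular":[0,0,-33],"fingers":8.54}]'
python3 -m pendant '[{"travel":[0,0,0],"angular":[0,0,0],"fingers":8.54},{"travel":[0,0,0],"angular":[0,0,0],"fingers":8.54}]'
python3 - <<'E'
from h import *
c,im=snap('wrist','w_stage'); s=robot.state(); print(s['time_s'],s['eef_pos'],s['tool_rot'],s['force'],s['q'])
cv2.imwrite('pics/w_stage_b.png',cv2.resize(im[:,:,::-1],(800,600),interpolation=cv2.INTER_CUBIC))
E
```

```text
time_s: 0.48
eef_pos: [0.3192, 0.47, 0.2307]
tool_rot: [[-0.931, 0.364, -0.0], [0.364, 0.931, -0.001], [-0.0, -0.001, -1.0]]
force: [0.8, 0.5, 1.1]
grip_width: 1.001
grasp_force: 0.0
time_s: 0.82
eef_pos: [0.401, 0.3368, 0.2311]
tool_rot: [[-0.931, 0.365, 0.0], [0.365, 0.931, -0.001], [-0.0, -0.001, -1.0]]
force: [0.9, 0.7, 0.2]
grip_width: 1.002
grasp_force: 0.0
time_s: 1.15
eef_pos: [0.4827, 0.2037, 0.2311]
tool_rot: [[-0.931, 0.366, 0.0], [0.366, 0.931, -0.001], [-0.0, -0.001, -1.0]]
force: [0.9, 0.9, -0.2]
grip_width: 1.002
grasp_force: 0.0
time_s: 1.57
eef_pos: [0.5657, 0.0682, 0.2309]
tool_rot: [[-0.979, -0.202, 0.001], [-0.202, 0.979, -0.002], [-0.0, -0.002, -1.0]]
force: [-0.3, 0.3, 0.7]
grip_width: 0.995
grasp_force: 0.0
time_s: 1.73
eef_pos: [0.5632, 0.0732, 0.2308]
tool_rot: [[-0.98, -0.198, -0.001], [-0.198, 0.98, 0.0], [0.001, 0.001, -1.0]]
force: [0.1, 0.4, 0.1]
grip_width: 1.0
grasp_force: 0.0
1.7833 [0.56302122 0.07380672 0.2309267 ] [[-9.79897026e-01 -1.99502038e-01 -8.69546396e-04]
 [-1.99502322e-01  9.79897321e-01  2.52465207e-04]
 [ 8.01698860e-04  4.20866430e-04 -9.99999590e-01]] [-0.26883233 -0.11676701 -0.01304079] [ 2.04404513e+00 -3.23051236e+00  1.05183042e+02  1.65897264e-02
  7.80967446e+01 -9.94672354e+01]
```

View pics/w_stage_b.png

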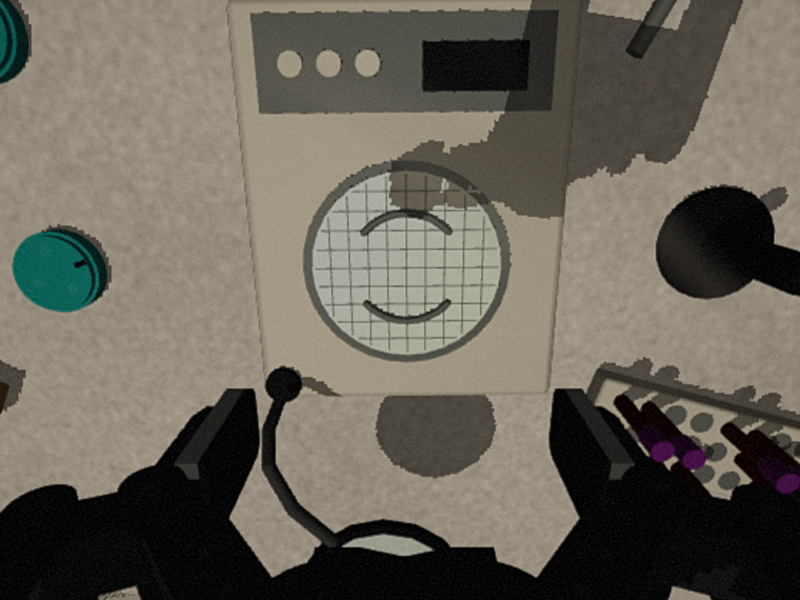

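The wrist view at 800x600 shows the stage disc centred near (407,260). Its ring arcs end at (363,234)/(451,234) and (366,302)/(450,302), and the counter is nearly square to the tool. I'll fit the disc and the edges numerically.

Run:
```python
from h import *
from scipy.optimize import least_squares
np.set_printoptions(precision=4,suppress=True)
c,a=load('w_stage'); k=.7
W=lambda u,v,z:at(c,(u+.5)*k-.5,(v+.5)*k-.5,z)
# rectify the plane z=.067 around the stage: 0.25 mm/px
def rect(z,cx,cy,half,res):
    n=int(2*half/res); X,Y=np.meshgrid(np.arange(n),np.arange(n))
    Px=cx+half-Y*res; Py=cy+half-X*res   # up=+x, left=+y
    Rr=np.array(c['rotation']); d=np.stack([Px-c['origin'][0],Py-c['origin'][1],np.full(Px.shape,z-c['origin'][2])],-1)@Rr
    return cv2.remap(a,(c['cx']+c['fx']*d[...,0]/-d[...,2]).astype('f4'),(c['cy']+c['fy']*d[...,1]/d[...,2]).astype('f4'),cv2.INTER_CUBIC)
r=rect(.067,.5635,.073,.075,.00025); r2=rect(.063,.5635,.073,.075,.00025)
cv2.imwrite('pics/rect.png',np.hstack([r,r2])[:,:1200][:600])
cv2.imwrite('pics/rect.png',cv2.resize(np.hstack([r[60:540],r2[60:540]]),(800,320)))
for n,p in dict(disc_l=(304,260),disc_r=(510,260),disc_t=(407,160),disc_b=(407,361)).items(): print(n,W(*p,.063))
print('rear',[W(*p,.058) for p in((267,394),(549,393))],'yaw',[np.degrees(np.arctan2(*(W(*q,.058)-W(*p,.058))[:2]*[-1,1])) for p,q in (((267,394),(549,393)),)])
for p,q in (((263,114),(556,109)),((254,13),(558,10)),((424,91),(528,91)),((363,234),(451,234)),((366,302),(450,302))): d=W(*q,.061)-W(*p,.061); print('yaw',np.degrees(np.arctan2(-d[0],d[1])))
g=r2[:,:,1].astype('f4'); 
# yaw from grid: gradient direction histogram within disc r<50mm, outside r>39
yy,xx=np.mgrid[:600,:600]
```

```text
disc_l [0.5728 0.0097 0.063 ]
disc_r [0.5472 0.1373 0.063 ]
disc_t [0.5002 0.0613 0.063 ]
disc_b [0.6284 0.0874 0.063 ]
rear [array([ 0.6747, -0.0031,  0.058 ]), array([0.635 , 0.1901, 0.058 ])] yaw [np.float64(11.596987039730323)]
yaw 12.307067124697959
yaw 11.896408496275791
yaw 11.389338304509305
yaw 11.381066598047038
yaw 11.376609288388277
```

View pics/rect.png

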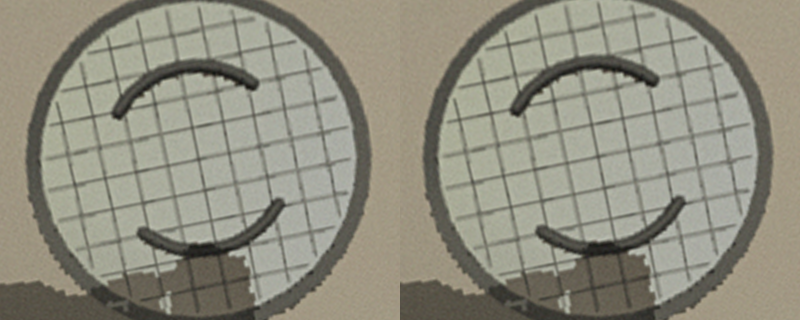

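The rectified view shows both arcs and the grid turned about 11.5°, which matches the tool yaw. Next I go over the plate at the same relative height.

```bash
python3 -m pendant '[{"travel":[2.3,-17.9,0],"angular":[0,0,0],"fingers":8.54},{"travel":[2.3,-17.9,0],"angular":[0,0,0],"fingers":8.54},{"travel":[2.3,-17.9,0],"angular":[0,0,0],"fingers":8.54},{"travel":[2.3,-17.9,0],"angular":[0,0,0],"fingers":8.54},{"travel":[2.3,-17.9,0],"angular":[0,0,0],"fingers":8.54}]' | head -2
python3 -m pendant '[{"travel":[2.3,-17.85,6.3],"angular":[0,0,0],"fingers":8.54},{"travel":[2.3,-17.85,6.3],"angular":[0,0,0],"fingers":8.54},{"travel":[2.3,-17.85,6.3],"angular":[0,0,0],"fingers":8.54},{"travel":[2.3,-17.85,6.3],"angular":[0,0,0],"fingers":8.54},{"travel":[2.3,-17.85,6.3],"angular":[0,0,0],"fingers":8.54}]' | head -2
python3 -m pendant '[{"travel":[0,0,0],"angular":[0,0,0],"fingers":8.54},{"travel":[0,0,0],"angular":[0,0,0],"fingers":8.54},{"travel":[0,0,0],"angular":[0,0,0],"fingers":8.54}]'
cat >> h.py <<'E'
from scipy.optimize import minimize
def samp(c,g,P):
    p=(P-np.array(c['origin']))@np.array(c['rotation']); u=c['cx']+c['fx']*p[:,0]/-p[:,2]; v=c['cy']+c['fy']*p[:,1]/p[:,2]
    return cv2.remap(g,u.astype('f4')[None],v.astype('f4')[None],cv2.INTER_LINEAR)[0]
def circ(x,y,z,r,t): return np.stack([x+r*np.cos(t),y+r*np.sin(t),np.full(t.shape,z)],1)
def best(f,x0,R=.006,st=.0005):
    G=[(f(np.array([x0[0]+i,x0[1]+j])),x0[0]+i,x0[1]+j) for i in np.arange(-R,R+1e-9,st) for j in np.arange(-R,R+1e-9,st)]
    b=min(G); return minimize(f,b[1:],method='Nelder-Mead',options=dict(xatol=5e-5,initial_simplex=[b[1:],(b[1]+st,b[2]),(b[1],b[2]+st)])).x
E
python3 - <<'E'
from h import *
np.set_printoptions(precision=4,suppress=True)
c,a=load('w_stage'); g=cv2.GaussianBlur(a[:,:,1],(3,3),0).astype('f4')
yaw=np.radians(11.5); t=np.radians(np.arange(-46,47,1.)); T=np.r_[t,t+np.pi]+yaw
arc=lambda z:best(lambda p:samp(c,g,circ(*p,z,.035,T)).mean(),(.5635,.073)); print('arc',arc(.067),arc(.066))
al=np.radians(np.arange(0,360,2.)); 
rim=best(lambda p:np.median(np.clip(samp(c,g,circ(*p,.063,.062,al))-samp(c,g,circ(*p,.063,.058,al)),-80,80)),(.5635,.073)); print('rim',rim)
c,im=snap('wrist','w_plate'); s=robot.state(); print(s['time_s'],s['eef_pos'],s['tool_rot'][:,1])
cv2.imwrite('pics/w_plate_b.png',cv2.resize(im[60:340,100:470,::-1],(793,600),interpolation=cv2.INTER_CUBIC))
E
```

```text
time_s: 2.2
eef_pos: [0.5769, -0.1094, 0.2315]
time_s: 2.62
eef_pos: [0.5901, -0.2873, 0.1664]
time_s: 2.87
eef_pos: [0.591, -0.2843, 0.1686]
tool_rot: [[-0.979, -0.203, 0.0], [-0.203, 0.979, 0.001], [-0.0, 0.001, -1.0]]
force: [0.2, -0.0, -0.0]
grip_width: 1.002
grasp_force: 0.0
arc [0.563  0.0738] [0.5631 0.0737]
rim [0.5645 0.074 ]
2.9167 [ 0.5912 -0.2842  0.1691] [-0.2033  0.9791 -0.0001]
```

View pics/w_plate_b.png

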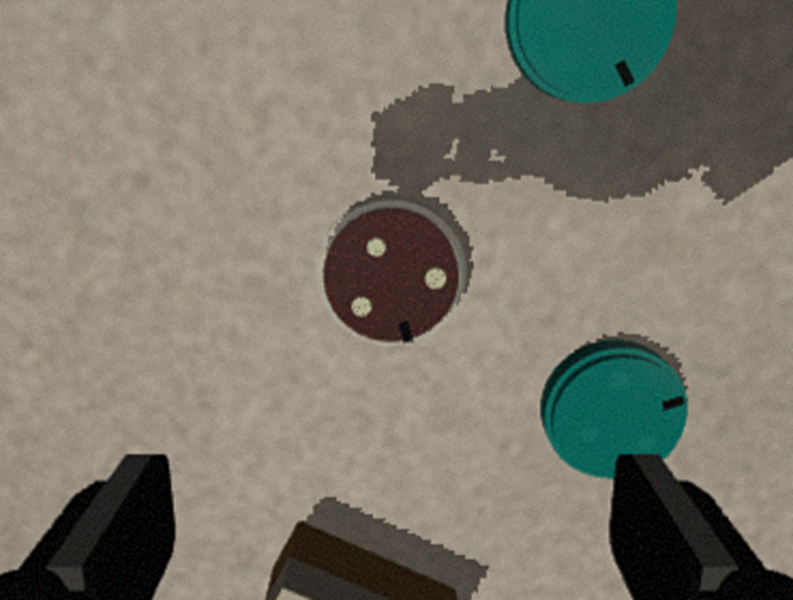

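The crop shows the plate centred at (391,274), with the tick at (405,331) and colonies at (361,306), (376,247) and (435,278). The fingers straddle it symmetrically. I'll fit its circle.

Run:
```python
from h import *
np.set_printoptions(precision=4,suppress=True)
c,a=load('w_plate'); g=cv2.GaussianBlur(a[:,:,1],(3,3),0).astype('f4'); al=np.radians(np.arange(0,360,2.))
f=lambda r:(lambda p:np.mean(np.clip(samp(c,g,circ(*p,.016,r-.0015,al))-samp(c,g,circ(*p,.016,r+.0015,al)),-40,40)))
for r in(.0265,.0275,.0285,.0295):
    p=best(f(r),(.5892,-.2856)); print(r,p,f(r)(p))
W=lambda u,v:at(c,100+u/2.143-.25,60+v/2.143-.25,.016)
P=W(391,274);print(P)
for q in((405,331),(361,306),(376,247),(435,278)): d=W(*q)-P; print(np.hypot(*d[:2]),np.degrees(np.arctan2(d[1],d[0])))
print('shift to (P,z=.1)',shift(np.r_[best(f(.0285),(.5892,-.2856)),.1]))
```

```text
0.0265 [ 0.5904 -0.2855] -39.70794
0.0275 [ 0.5902 -0.2861] -40.0
0.0285 [ 0.5913 -0.2862] -39.994434
0.0295 [ 0.5868 -0.2844] -32.97744
[ 0.5899 -0.2859  0.016 ]
0.024912640096054286 25.01738763945168
0.018196964512394487 -30.65050124686451
0.012590367644230707 -140.06430366552186
0.017821565955899437 96.27570391180255
shift to (P,z=.1) [ 0.0313 -0.2027  6.9092]
```

```bash
python3 -m pendant '[{"travel":[0.13,-0.16,4],"angular":[0,0,0],"fingers":8.54},{"travel":[0.13,-0.16,8],"angular":[0,0,0],"fingers":8.54},{"travel":[0.13,-0.16,11.5],"angular":[0,0,0],"fingers":8.54},{"travel":[0.13,-0.16,14],"angular":[0,0,0],"fingers":8.54},{"travel":[0.13,-0.16,15.5],"angular":[0,0,0],"fingers":8.54}]'
python3 -m pendant '[{"travel":[0,0,0.8],"angular":[0,0,0],"fingers":8.54},{"travel":[0,0,1.4],"angular":[0,0,0],"fingers":8.54},{"travel":[0,0,1.7],"angular":[0,0,0],"fingers":8.54},{"travel":[0,0,1.7],"angular":[0,0,0],"fingers":8.54},{"travel":[0,0,1.7],"angular":[0,0,0],"fingers":8.54}]'
python3 - <<'E'
from h import *
s=robot.state(); print(s['eef_pos'],s['force'],shift([.5902,-.2860,-.003]))
E
```

```text
time_s: 3.33
eef_pos: [0.5882, -0.2849, 0.0103]
tool_rot: [[-0.979, -0.204, -0.004], [-0.204, 0.979, 0.002], [0.003, 0.003, -1.0]]
force: [-0.7, 0.9, 0.7]
grip_width: 1.0
grasp_force: 0.0
time_s: 3.75
eef_pos: [0.5908, -0.2885, -0.0018]
tool_rot: [[-0.979, -0.202, 0.003], [-0.202, 0.979, -0.002], [-0.002, -0.002, -1.0]]
force: [0.3, -0.1, -0.8]
grip_width: 1.0
grasp_force: 0.0
[ 0.59081034 -0.28845291 -0.00180282] [ 0.27375248 -0.06994581 -0.83124959] [0.01054265 0.25279849 0.1191919 ]
```

```bash
python3 -m pendant '[{"travel":[0,0,0],"angular":[0,0,0],"fingers":8.54},{"travel":[0,0,0],"angular":[0,0,0],"fingers":8.54},{"travel":[0,0,0],"angular":[0,0,0],"fingers":8.54}]'
python3 - <<'E'
from h import *
s=robot.state(); print(s['eef_pos'],s['force'],shift([.5902,-.2860,-.003]))
E
```

```text
time_s: 4.0
eef_pos: [0.59, -0.2882, -0.0028]
tool_rot: [[-0.979, -0.202, 0.001], [-0.202, 0.979, -0.001], [-0.001, -0.001, -1.0]]
force: [-0.4, 0.4, -1.0]
grip_width: 0.998
grasp_force: 0.0
[ 0.59003121 -0.28822935 -0.00277576] [-0.41432187  0.38584858 -0.9961757 ] [-0.06144963  0.21497719  0.02228514]
```

```bash
python3 -m pendant '[{"travel":[0,0.2,0],"angular":[0,0,0],"fingers":7},{"travel":[0,0.2,0],"angular":[0,0,0],"fingers":6.6},{"travel":[0,0.2,0],"angular":[0,0,0],"fingers":6.2},{"travel":[0,0.2,0],"angular":[0,0,0],"fingers":5.9},{"travel":[0,0.2,0],"angular":[0,0,0],"fingers":5.5}]' 20
python3 -m pendant '[{"travel":[0,0,0],"angular":[0,0,0],"fingers":5.5},{"travel":[0,0,0],"angular":[0,0,0],"fingers":5.5},{"travel":[0,0,0],"angular":[0,0,0],"fingers":5.5},{"travel":[0,0,0],"angular":[0,0,0],"fingers":5.5}]'
python3 - <<'E'
from h import *
s=robot.state(); print(s['eef_pos'],s['force'],s['grip_width'],s['grasp_force'])
E
```

```text
time_s: 4.42
eef_pos: [0.5894, -0.2859, -0.0034]
tool_rot: [[-0.979, -0.202, 0.0], [-0.202, 0.979, -0.0], [-0.0, -0.0, -1.0]]
force: [-0.7, 0.4, 1.5]
grip_width: 0.714
grasp_force: 22.0
time_s: 4.75
eef_pos: [0.5894, -0.2859, -0.0034]
tool_rot: [[-0.979, -0.202, 0.0], [-0.202, 0.979, -0.0], [-0.0, -0.0, -1.0]]
force: [-1.1, 1.2, 2.4]
grip_width: 0.712
grasp_force: 22.1
[ 0.58935098 -0.2859311  -0.00338475] [-1.12437017  1.21468697  2.40327258] 0.7116766119603363 22.103305757045746
```

```bash
python3 -m pendant '[{"travel":[0,0,-2],"angular":[0,0,0],"fingers":5.5},{"travel":[0,0,-5],"angular":[0,0,0],"fingers":5.5},{"travel":[0,0,-8],"angular":[0,0,0],"fingers":5.5},{"travel":[-0.4,3.5,-10.5],"angular":[0,0,0],"fingers":5.5},{"travel":[-0.9,7,-11],"angular":[0,0,0],"fingers":5.5}]' |sed -n '2p;5,6p'
python3 -m pendant '[{"travel":[-0.5,3.5,0],"angular":[0,0,0],"fingers":5.5},{"travel":[-1,7,0],"angular":[0,0,0],"fingers":5.5},{"travel":[-1.5,10.5,0],"angular":[0,0,0],"fingers":5.5},{"travel":[-2,14,0],"angular":[0,0,0],"fingers":5.5},{"travel":[-2.3,17.5,0],"angular":[0,0,0],"fingers":5.5}]'|sed -n '2p;5,6p'
python3 -m pendant '[{"travel":[-0.5,3.5,0],"angular":[0,0,0],"fingers":5.5},{"travel":[-1,7,0],"angular":[0,0,0],"fingers":5.5},{"travel":[-1.5,10,0],"angular":[0,0,0],"fingers":5.5},{"travel":[-1.5,11.25,0],"angular":[0,0,0],"fingers":5.5},{"travel":[-1.5,11.25,0],"angular":[0,0,0],"fingers":5.5}]'|sed -n '2p;5,6p'
python3 -m pendant '[{"travel":[0,0,0],"angular":[0,0,0],"fingers":5.5},{"travel":[0,0,0],"angular":[0,0,0],"fingers":5.5},{"travel":[0,0,0],"angular":[0,0,0],"fingers":5.5},{"travel":[0,0,0],"angular":[0,0,0],"fingers":5.5}]'
python3 - <<'E'
from h import *
np.set_printoptions(precision=4,suppress=True)
s=robot.state();c,im=snap('wrist','w_hold'); print(s['time_s'],s['eef_pos'],s['tool_rot'],s['grip_width'],shift([.5632,.0738,.1],s))
a=im[:,:,::-1];z=s['eef_pos'][2]+.0194; print(px(c,[*s['eef_pos'][:2],z]))
g=cv2.GaussianBlur(a[:,:,1],(3,3),0).astype('f4'); al=np.radians(np.arange(0,360,2.))
for r in(.0275,.0285,.0295):
  f=lambda p:np.mean(np.clip(samp(c,g,circ(*p,z,r-.0015,al))-samp(c,g,circ(*p,z,r+.0015,al)),-60,60)); p=best(f,s['eef_pos'][:2],.008); print(r,p,f(p))
cv2.imwrite('pics/w_hold_b.png',cv2.resize(im[130:410,100:470,::-1],(793,600),interpolation=cv2.INTER_CUBIC))
E
```

```text
eef_pos: [0.5865, -0.2178, 0.1116]
grip_width: 0.712
grasp_force: 22.1
eef_pos: [0.5706, -0.038, 0.1058]
grip_width: 0.712
grasp_force: 22.1
eef_pos: [0.5622, 0.076, 0.1057]
grip_width: 0.715
grasp_force: 22.2
time_s: 6.33
eef_pos: [0.5633, 0.0725, 0.1062]
tool_rot: [[-0.98, -0.2, -0.0], [-0.2, 0.98, -0.0], [0.0, -0.0, -1.0]]
force: [0.0, -0.1, -0.7]
grip_width: 0.713
grasp_force: 22.2
6.3333 [0.5633 0.0725 0.1062] [[-0.9798 -0.2    -0.0001]
 [-0.2     0.9798 -0.0002]
 [ 0.0001 -0.0002 -1.    ]] 0.7129201269959021 [-0.0195  0.1323  0.6248]
(np.float64(285.36805041615133), np.float64(298.87220391414814))
0.0275 [0.564  0.0714] -50.529144
0.0285 [0.5648 0.0711] -38.625565
0.0295 [0.5636 0.0753] -30.448015
```

View pics/w_hold_b.png

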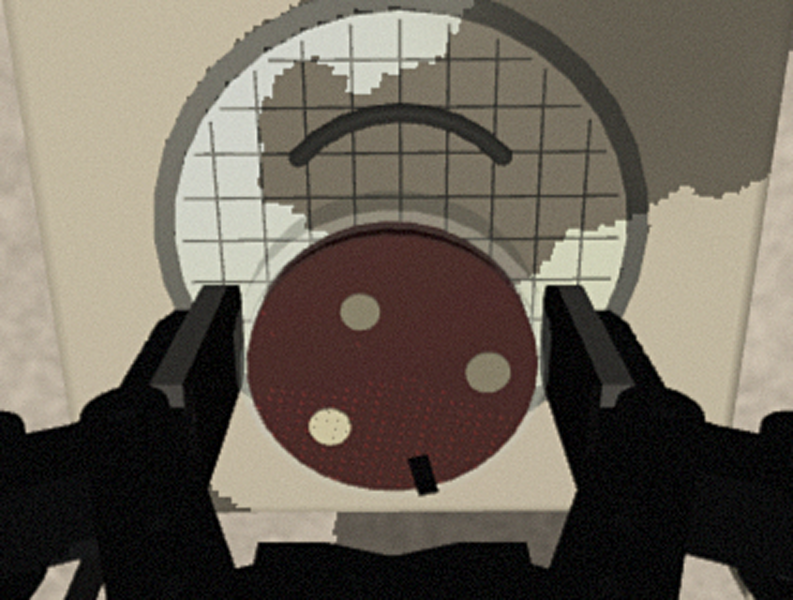

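The plate is held level. In the crop the red disc spans columns 248–538 and rows 222–490, with the fingers on either side and the front arc ending at (297,158)/(503,156). I'll work out the disc's offset from the TCP.

Run:
```python
from h import *
np.set_printoptions(precision=4,suppress=True)
c,a=load('w_hold'); T=np.array([.5633,.0725]); R=np.array([[-.9798,-.2],[-.2,.9798]])
for z in(.1256,.1236):
    W=lambda u,v:at(c,100+(u+.5)/2.1432-.5,130+(v+.5)/2.1429-.5,z)
    L,Rr,t,b=W(248,362),W(538,362),W(393,222),W(393,490)
    print(z,'lr',(R.T@((L+Rr)[:2]/2-T)),np.linalg.norm(L-Rr),'tb',R.T@((t+b)[:2]/2-T),np.linalg.norm(t-b))
# refine by red/other boundary: hue mask ellipse
hsv=cv2.cvtColor(a,cv2.COLOR_BGR2HSV); m=((hsv[...,0]<12)|(hsv[...,0]>168))&(hsv[...,1]>85)&(a[...,2]>30); m=m.astype('u1')*255
m=cv2.morphologyEx(m,cv2.MORPH_CLOSE,np.ones((15,15)));m=cv2.morphologyEx(m,cv2.MORPH_OPEN,np.ones((9,9)))
cs=max(cv2.findContours(m,0,1)[0],key=cv2.contourArea)[:,0].astype(float); print(cv2.boundingRect(cs.astype('f4')))
Q=np.array([at(c,u,v,.1256)[:2] for u,v in cs]); from scipy.optimize import least_squares
s=least_squares(lambda p:np.hypot(*(Q-p[:2]).T)-p[2],[*T,.028],loss='soft_l1',f_scale=.0005).x; print(s,'tool',R.T@(s[:2]-T))
g=cv2.GaussianBlur(a[:,:,1],(3,3),0).astype('f4'); t=np.radians(np.arange(-40,41,1.))+np.pi+np.radians(11.5)
print('front arc', [best(lambda p:samp(c,g,circ(*p,.067,.035,t)).mean(),(.5632,.0738),.004)])
```

```text
0.1256 lr [ 0.0001 -0.0009] 0.054063494848275585 tb [-0.0004 -0.0009] 0.05704433388426953
0.1236 lr [-0.0012 -0.0009] 0.05494042875925266 tb [-0.0016 -0.0009] 0.057969618329024836
(216, 236, 134, 123)
[0.5643 0.0716 0.0273] tool [-0.0008 -0.0011]
front arc [array([0.5629, 0.0735])]
```

```bash
python3 -m pendant '[{"travel":[0.05,0.18,1],"angular":[0,0,0],"fingers":5.5},{"travel":[0.05,0.18,2.2],"angular":[0,0,0],"fingers":5.5},{"travel":[0.05,0.18,3.2],"angular":[0,0,0],"fingers":5.5},{"travel":[0.05,0.18,3.7],"angular":[0,0,0],"fingers":5.5},{"travel":[0.05,0.18,3.9],"angular":[0,0,0],"fingers":5.5}]'|sed -n '2p;4,6p'
python3 -m pendant '[{"travel":[0,0,0],"angular":[0,0,0],"fingers":5.5},{"travel":[0,0,0],"angular":[0,0,0],"fingers":5.5},{"travel":[0,0,0.2],"angular":[0,0,0],"fingers":5.5},{"travel":[0,0,0.4],"angular":[0,0,0],"fingers":5.5},{"travel":[0,0,0.5],"angular":[0,0,0],"fingers":5.5}]'|sed -n '2p;4,6p'
python3 -m pendant '[{"travel":[0,0,0.1],"angular":[0,0,0],"fingers":5.5},{"travel":[0,0,0.15],"angular":[0,0,0],"fingers":5.5},{"travel":[0,0,0.2],"angular":[0,0,0],"fingers":5.5},{"travel":[0,0,0.2],"angular":[0,0,0],"fingers":5.5},{"travel":[0,0,0.2],"angular":[0,0,0],"fingers":5.5}]'
python3 - <<'E'
from h import *
np.set_printoptions(precision=4,suppress=True)
s=robot.state();print(s['eef_pos'],s['force'],s['ft_torque'],s['tool_rot'][:,2]);
E
```

```text
eef_pos: [0.5607, 0.0753, 0.0648]
force: [0.4, 0.3, -0.1]
grip_width: 0.714
grasp_force: 22.2
eef_pos: [0.5624, 0.0754, 0.0625]
force: [-0.6, 0.9, -0.6]
grip_width: 0.711
grasp_force: 22.2
time_s: 7.63
eef_pos: [0.5623, 0.0754, 0.0603]
tool_rot: [[-0.979, -0.202, 0.0], [-0.202, 0.979, -0.0], [-0.0, -0.0, -1.0]]
force: [0.7, -0.1, -0.7]
grip_width: 0.71
grasp_force: 22.2
[0.5623 0.0754 0.0603] [ 0.7078 -0.0651 -0.7209] [ 0.0168  0.0227 -0.0027] [ 0. -0. -1.]
```

```bash
python3 -m pendant '[{"travel":[0,-0.1,0],"angular":[0,0,0],"fingers":5.5},{"travel":[0,-0.1,0.05],"angular":[0,0,0],"fingers":5.5},{"travel":[0,-0.1,0.1],"angular":[0,0,0],"fingers":5.5},{"travel":[0,-0.1,0.1],"angular":[0,0,0],"fingers":5.5},{"travel":[0,-0.1,0.1],"angular":[0,0,0],"fingers":5.5}]'
python3 - <<'E'
from h import *
np.set_printoptions(precision=4,suppress=True)
s=robot.state();print(s['eef_pos'],s['force'],s['ft_torque']);
c,im=snap('wrist','w_seat')
cv2.imwrite('pics/w_seat_b.png',cv2.resize(im[130:410,100:470,::-1],(793,600),interpolation=cv2.INTER_CUBIC))
E
```

```text
time_s: 8.05
eef_pos: [0.5626, 0.0744, 0.0596]
tool_rot: [[-0.979, -0.202, 0.0], [-0.202, 0.979, -0.0], [-0.0, -0.0, -1.0]]
force: [-1.2, -0.3, 1.8]
grip_width: 0.712
grasp_force: 22.3
[0.5626 0.0744 0.0596] [-1.2267 -0.3398  1.7938] [-0.0171  0.1659  0.0086]
```

View pics/w_seat_b.png

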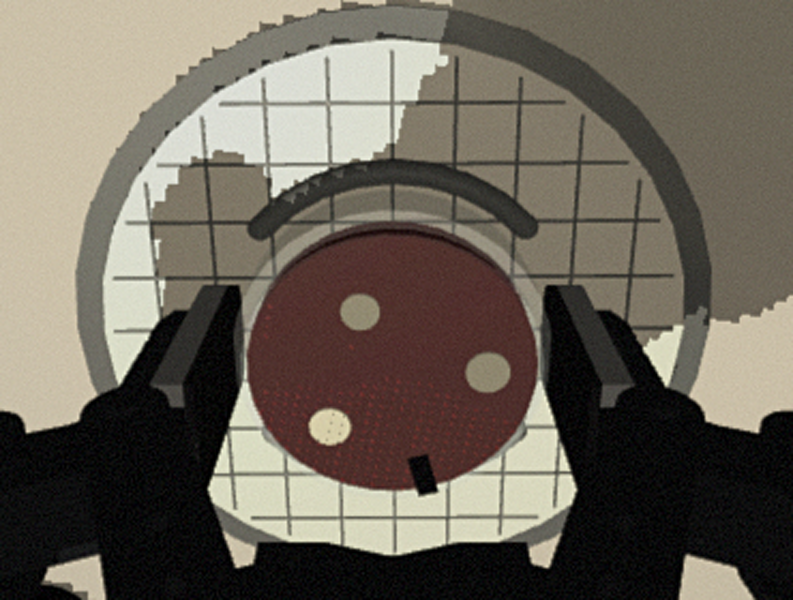

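In the seating view the front arc (ends 259 and 527) and the plate disc (248–538) share the same centre column of about 393, and the wrist feels light contact. I'll release and rise.

```bash
python3 -m pendant '[{"travel":[0,0,0],"angular":[0,0,0],"fingers":6.6},{"travel":[0,0,0],"angular":[0,0,0],"fingers":7.2},{"travel":[0,0,0],"angular":[0,0,0],"fingers":8},{"travel":[0,0,0],"angular":[0,0,0],"fingers":8.5},{"travel":[0,0,0],"angular":[0,0,0],"fingers":8.5}]'|sed -n '2p;4,6p'
python3 -m pendant '[{"travel":[0,0,-0.5],"angular":[0,0,0],"fingers":8.5},{"travel":[0,0,-2],"angular":[0,0,0],"fingers":8.5},{"travel":[0,0,-4],"angular":[0,0,0],"fingers":8.5},{"travel":[0,0,-7],"angular":[0,0,0],"fingers":8.5},{"travel":[0,0,-10],"angular":[0,0,0],"fingers":8.5}]'|sed -n '2p;4,6p'
python3 -m pendant '[{"travel":[0,0,0],"angular":[0,0,0],"fingers":8.5},{"travel":[0,0,0],"angular":[0,0,0],"fingers":8.5},{"travel":[0,0,0],"angular":[0,0,0],"fingers":8.5},{"travel":[0,0,0],"angular":[0,0,0],"fingers":8.5}]'|sed -n '1,2p;4,6p'
python3 - <<'E'
from h import *
np.set_printoptions(precision=4,suppress=True)
s=robot.state();c,im=snap('wrist','w_done'); print(s['eef_pos'],s['tool_rot'][:,1],s['q'])
cv2.imwrite('pics/w_done_b.png',cv2.resize(im[110:320,140:420,::-1],(800,600),interpolation=cv2.INTER_CUBIC))
E
```

```text
eef_pos: [0.5624, 0.0744, 0.0592]
force: [-0.5, 1.0, 0.0]
grip_width: 0.99
grasp_force: 0.0
eef_pos: [0.5616, 0.0744, 0.1597]
force: [1.1, -0.1, 0.4]
grip_width: 0.994
grasp_force: 0.0
time_s: 9.27
eef_pos: [0.5614, 0.0744, 0.1577]
force: [-0.4, 0.5, -0.3]
grip_width: 1.0
grasp_force: 0.0
[0.5614 0.0744 0.1577] [-0.2017  0.9794  0.0005] [  2.1154  -0.0289 109.3014   0.      70.8881 -99.5238]
```

View pics/w_done_b.png

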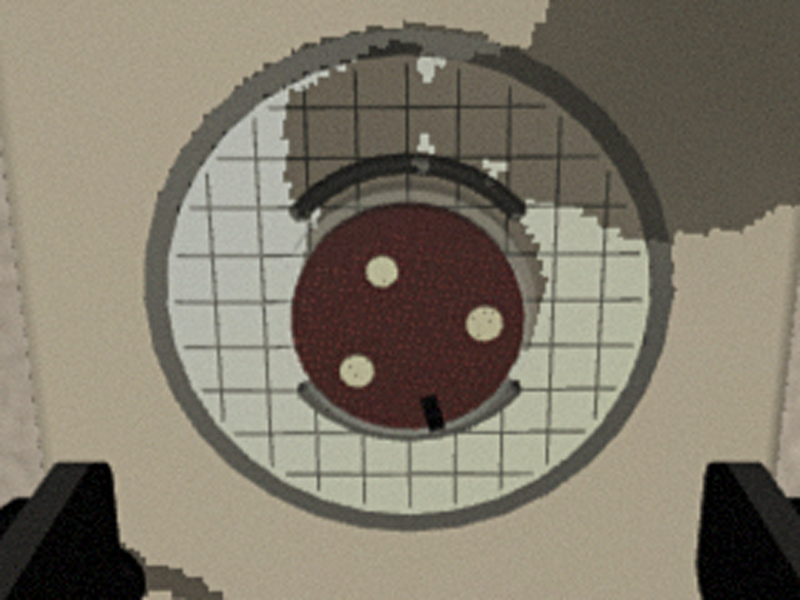

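The plate sits inside both arcs. In the crop the disc centre is about (407,317), the tick (432,412), and the colonies are c1 (357,371), c2 (382,271) and c3 (484,323). I'll compute the colony points and move on to the pen.

```bash
python3 -m pendant '[{"travel":[0,1,-3.5],"angular":[0,0,0],"fingers":8.5},{"travel":[0,4,-6],"angular":[0,0,0],"fingers":8.5},{"travel":[0,8,-7.2],"angular":[0,0,0],"fingers":8.5},{"travel":[0,12,-7.2],"angular":[0,0,0],"fingers":8.5},{"travel":[0,15,-7.2],"angular":[0,0,0],"fingers":8.5}]'|sed -n '2p'
python3 -m pendant '[{"travel":[0,3.5,0],"angular":[0,0,0],"fingers":8.5},{"travel":[0,6,0],"angular":[0,0,0],"fingers":8.5},{"travel":[0,7.7,0],"angular":[0,0,0],"fingers":8.5},{"travel":[0,7.7,0],"angular":[0,0,0],"fingers":8.5},{"travel":[0,7.7,0],"angular":[0,0,0],"fingers":8.5}]'|sed -n '2p'
python3 -m pendant '[{"travel":[0,0,0],"angular":[0,0,0],"fingers":8.5},{"travel":[0,0,0],"angular":[0,0,0],"fingers":8.5},{"travel":[0,0,0],"angular":[0,0,0],"fingers":8.5}]'|sed -n '1,2p'
cat > col.py <<'E'
from h import *
c,_=load('w_done'); W=lambda u,v:at(c,140+(u+.5)*.35-.5,110+(v+.5)*.35-.5,.079)[:2]
obs=np.array([W(*p) for p in((432,412),(357,371),(382,271),(484,323))]); ctr=(W(291,316)+W(524,316)+W(407,203)+W(407,430))/4
r=np.array([.0235,.017,.014,.018]); an=-np.radians([0,60,170,285])
mod=lambda p:np.stack([p[0]+r*np.cos(an+p[2]),p[1]+r*np.sin(an+p[2])],1)
from scipy.optimize import least_squares
f=least_squares(lambda p:(mod(p)-obs).ravel(),[*ctr,.2]); p=f.x
COL=mod(p)[1:]
if __name__=='__main__':
    np.set_printoptions(precision=4,suppress=True)
    print('disc ctr',ctr,'fit',p[:2],np.degrees(p[2]),'res',np.abs(f.fun).max(),'\n',mod(p))
E
python3 col.py
python3 - <<'E'
from h import *
np.set_printoptions(precision=4,suppress=True)
s=robot.state();c,im=snap('wrist','w_pen'); print(s['time_s'],s['eef_pos'],s['tool_rot'][:,1]); print([px(c,[*s['eef_pos'][:2],z]) for z in(.155,.099,.01)])
cv2.imwrite('pics/w_pen_b.png',cv2.resize(im[90:390,80:480,::-1],(800,600),interpolation=cv2.INTER_CUBIC))
E
```

```text
eef_pos: [0.5316, 0.2236, 0.2316]
eef_pos: [0.5159, 0.297, 0.2297]
time_s: 10.4
eef_pos: [0.5169, 0.2957, 0.2311]
disc ctr [0.5639 0.0735] fit [0.565  0.0738] 26.46270300821463 res 0.00012455003641277662 
 [[0.5861 0.0843]
 [0.5792 0.0644]
 [0.5538 0.0655]
 [0.5614 0.0914]]
10.4 [0.5169 0.2957 0.2311] [-0.2003  0.9797 -0.0003]
[(np.float64(284.3083793569479), np.float64(218.96407907149228)), (np.float64(284.00921409633213), np.float64(195.80752394180203)), (np.float64(283.7112642948688), np.float64(172.74505007947795))]
```

View pics/w_pen_b.png

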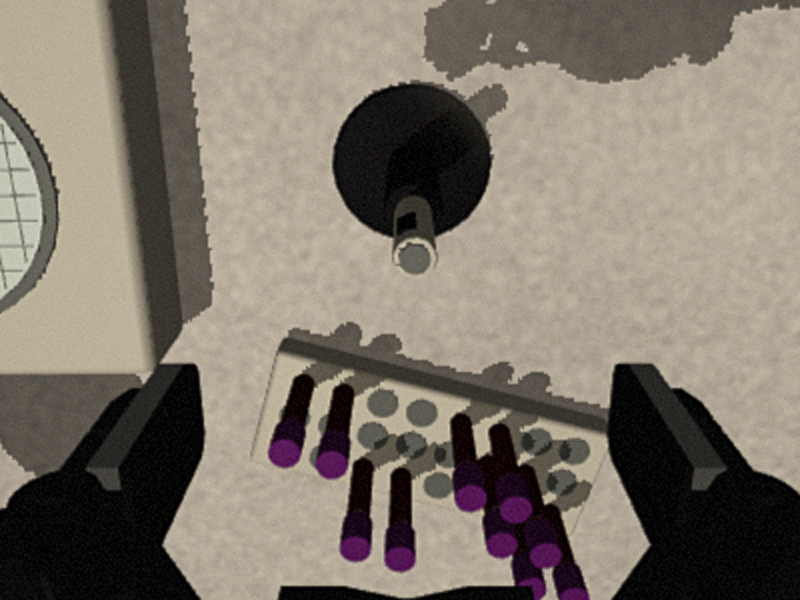

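The pen's grip end is at (415,256) in the crop and the foot centre at about (412,160). The pen stands upright, and the tube rack lies clear below it.

Run:
```python
from h import *
np.set_printoptions(precision=4,suppress=True)
c,_=load('w_pen'); W=lambda u,v,z:at(c,80+(u+.5)/2-.5,90+(v+.5)/2-.5,z)
for n,P in (('top',W(415,256,.155)),('foot',W(412,160,.01))): print(n,P,shift(P))
```

```text
top [0.5157 0.2974 0.155 ] [0.0864 0.1848 7.6205]
foot [0.5134 0.2971 0.01  ] [ 0.3178  0.2078 22.1205]
```

```bash
python3 -m pendant '[{"travel":[0.1,0.27,2.5],"angular":[0,0,0],"fingers":8.5},{"travel":[0.1,0.27,5.5],"angular":[0,0,0],"fingers":7.5},{"travel":[0.1,0.27,9],"angular":[0,0,0],"fingers":6.5},{"travel":[0.1,0.27,11],"angular":[0,0,0],"fingers":5.5},{"travel":[0.1,0.27,12.1],"angular":[0,0,0],"fingers":5}]' 30|sed -n '2p;4,6p'
python3 -m pendant '[{"travel":[0,0,0],"angular":[0,0,0],"fingers":4},{"travel":[0,0,0],"angular":[0,0,0],"fingers":3.5},{"travel":[0,0,0],"angular":[0,0,0],"fingers":3},{"travel":[0,0,0],"angular":[0,0,0],"fingers":2.6},{"travel":[0,0,0],"angular":[0,0,0],"fingers":2.6}]'|sed -n '2p;4,6p'
python3 - <<'E'
from h import *
np.set_printoptions(precision=4,suppress=True)
s=robot.state();c,im=snap('wrist','w_pen2'); print(s['eef_pos'],s['q'])
a=im[:,:,::-1]; p=px(c,[*s['eef_pos'][:2],.155]); print(p)
# white grip end: bright blob near p
u,v=map(int,p); w=a[v-60:v+60,u-60:u+60].astype(int); 
for dv in range(-20,31,10): print(dv,w[60+dv,::4,1])
E
```

```text
eef_pos: [0.5133, 0.2975, 0.1064]
force: [-0.1, 0.2, 0.2]
grip_width: 0.586
grasp_force: 0.0
eef_pos: [0.5163, 0.2997, 0.1125]
force: [0.3, -0.4, 0.2]
grip_width: 0.309
grasp_force: 0.0
[0.5163 0.2997 0.1125] [ 24.9855   6.2284 107.4365  -0.0015  66.1294 -76.6513]
(np.float64(286.0113803466389), np.float64(337.01913724732356))
-20 [ 11  10   2   8  21   8   0 204 201  60  59  65  69  70  81  68  66  71
  56 201 198 195  76  12  11   9  12  11  16  21]
-10 [  9   4   8  18  18   0  30 101  67 109 114  39  56  57  55  55  77 110
  81 191 196 199 202   3  17   8  15  20   0   0]
0 [  6   4  15   8  19  18  62  61  57 111  49  56  56  58  56  55  60  54
 107 180 184 197 193   4   1   5  12  11   0   5]
10 [ 14   4  10   2  15   5  76  60  64  58 108  55  53  58  53  55  60 104
  68  63  67  56  96  49  20   4  12  12  10   5]
20 [ 15   2  14   0 109 110 101 137 206 208 206 203 199 175 160 135 105  82
  57  59  66  66  64  62  66  22  13  13  13   9]
30 [  7  10  14   8 206 205 149 112 112 106 109 104 202 206  90  99 109 100
 205 201 204 203 203 185  99  79  13  10   6  15]
```

```bash
python3 -m pendant '[{"travel":[0,-0.12,0],"angular":[0,0,0],"fingers":2.4},{"travel":[0,-0.12,0.1],"angular":[0,0,0],"fingers":2},{"travel":[0,-0.12,0.2],"angular":[0,0,0],"fingers":1.6},{"travel":[0,-0.12,0.2],"angular":[0,0,0],"fingers":1.2},{"travel":[0,-0.12,0.2],"angular":[0,0,0],"fingers":0.8}]' 40|sed -n '2,6p'
python3 -m pendant '[{"travel":[0,0,0],"angular":[0,0,0],"fingers":0.8},{"travel":[0,0,0],"angular":[0,0,0],"fingers":0.8},{"travel":[0,0,0],"angular":[0,0,0],"fingers":0.8},{"travel":[0,0,0],"angular":[0,0,0],"fingers":0.8}]'
python3 - <<'E'
from h import *
np.set_printoptions(precision=4,suppress=True)
s=robot.state();c,im=snap('wrist','w_pen3'); print(s['eef_pos'],s['force'])
a=im[:,:,::-1]; p=px(c,[*s['eef_pos'][:2],.155]); print(p)
u,v=map(int,p); w=a[v-60:v+60,u-60:u+60].astype(int); 
print(w[60,20:90:2,1]); print(w[20:110:2,56,1])
E
```

```text
eef_pos: [0.5154, 0.2981, 0.1085]
tool_rot: [[-0.979, -0.202, 0.0], [-0.202, 0.979, 0.0], [-0.0, 0.0, -1.0]]
force: [0.7, -0.2, 0.4]
grip_width: 0.165
grasp_force: 38.9
time_s: 12.08
eef_pos: [0.5155, 0.2981, 0.1084]
tool_rot: [[-0.979, -0.202, 0.0], [-0.202, 0.979, 0.0], [-0.0, 0.0, -1.0]]
force: [0.1, 0.2, 2.0]
grip_width: 0.164
grasp_force: 38.9
[0.5155 0.2981 0.1084] [0.1392 0.2242 2.002 ]
(np.float64(285.9754136970538), np.float64(344.73093171465325))
[ 14   8   8   8   5  26   9  12  89 105 107  83  55  57  51  52  52  54
  53  46  50  47  60  52  55  58  39 107 107 101  26   7   4   6   9]
[  1   4   7   8  43  63  62  63  65  59  61  64  81 108 105  57  49  52
  54  58  53  49  55  52  50  49  55  51  53  61 163 200 200 198 201 158
 106 106 103 100 117 203 193   7   6]
```

```bash
python3 -m pendant '[{"travel":[0,0,-1],"angular":[0,0,0],"fingers":0.8},{"travel":[0,0,-3],"angular":[0,0,0],"fingers":0.8},{"travel":[0,0,-5.5],"angular":[0,0,0],"fingers":0.8},{"travel":[0,0,-8],"angular":[0,0,0],"fingers":0.8},{"travel":[0,0,-10],"angular":[0,0,0],"fingers":0.8}]'|sed -n '2p;4,6p'
python3 -m pendant '[{"travel":[0,-1,-0.2],"angular":[0,0,0],"fingers":0.8},{"travel":[-0.2,-3.5,-0.2],"angular":[0,0,0],"fingers":0.8},{"travel":[-0.4,-6.5,-0.2],"angular":[0,0,0],"fingers":0.8},{"travel":[-0.7,-9.5,-0.2],"angular":[0,0,0],"fingers":0.8},{"travel":[-0.8,-12.5,-0.2],"angular":[0,0,0],"fingers":0.8}]'|sed -n '2p;4,6p'
python3 -m pendant '[{"travel":[-0.2,-3.5,0],"angular":[0,0,0],"fingers":0.8},{"travel":[-0.4,-6.5,0],"angular":[0,0,0],"fingers":0.8},{"travel":[-0.6,-9.5,0],"angular":[0,0,0],"fingers":0.8},{"travel":[-0.6,-11,0],"angular":[0,0,0],"fingers":0.8},{"travel":[-0.6,-11.5,0],"angular":[0,0,0],"fingers":0.8}]'|sed -n '2p;4,6p'
python3 -m pendant '[{"travel":[0,0,0],"angular":[0,0,0],"fingers":0.8},{"travel":[0,0,0],"angular":[0,0,0],"fingers":0.8},{"travel":[0,0,0],"angular":[0,0,0],"fingers":0.8},{"travel":[0,0,0],"angular":[0,0,0],"fingers":0.8}]'
python3 - <<'E'
from h import *
np.set_printoptions(precision=4,suppress=True)
s=robot.state();print(s['eef_pos'],shift([.5780,.0652,.18],s),s['force'])
c,im=snap('wrist','w_p1'); c2,im2=snap('top','t_p1'); 
g=im[:,:,1].astype(int); u,v=map(int,px(c,[*s['eef_pos'][:2],s['eef_pos'][2]+.0466])); print(u,v,g[v,u-30:u+30:2]); print(g[v-40:v+50:2,u-4])
# cream colonies visible in wrist view
hsv=cv2.cvtColor(im,cv2.COLOR_RGB2HSV); print([ (round(px(c,[*q,.079])[0]),round(px(c,[*q,.079])[1])) for q in __import__('col').COL])
m=((im[...,0]>120)&(im[...,0].astype(int)-im[...,2]>15)).astype('u1'); n,l,st,ce=cv2.connectedComponentsWithStats(m); print([(ce[i].round(),st[i,4]) for i in range(1,n) if 60<st[i,4]<900])
E
```

```text
eef_pos: [0.5155, 0.298, 0.2106]
force: [1.3, -0.3, -0.5]
grip_width: 0.161
grasp_force: 39.3
eef_pos: [0.5479, 0.1753, 0.209]
force: [-0.4, -0.0, -0.6]
grip_width: 0.16
grasp_force: 39.3
eef_pos: [0.5771, 0.0627, 0.2089]
force: [-0.5, -0.2, 0.1]
grip_width: 0.163
grasp_force: 39.4
time_s: 13.72
eef_pos: [0.5771, 0.0668, 0.2101]
tool_rot: [[-0.979, -0.203, -0.0], [-0.203, 0.979, 0.0], [0.0, 0.0, -1.0]]
force: [-0.4, 1.2, -0.0]
grip_width: 0.162
grasp_force: 39.4
[0.5771 0.0668 0.2101] [-0.0526 -0.1788  3.0106] [-0.4329  1.199  -0.0214]
285 344 [10  9 15 77 83 82 65 42 43 42 42 49 53 46 45 44 35 45 46 40 41 36 85 84
 81 28  0  4 19 10]
[ 12   0   4   0  30  51  56  55  55  52  48  56  59  88  90  47  40  46
  39  40  46  45  40  42  43  44  39  44  40  55 128 161 153  28   2   9
  15  15  23 180 178 177 172   2   7]
[(280, 198), (288, 168), (318, 184)]
[(array([444.,   7.]), np.int32(658)), (array([482.,  11.]), np.int32(112)), (array([208.,  22.]), np.int32(328)), (array([238.,  21.]), np.int32(324)), (array([268.,  21.]), np.int32(324)), (array([288., 168.]), np.int32(69)), (array([318., 184.]), np.int32(85)), (array([280., 198.]), np.int32(78)), (array([470., 279.]), np.int32(79)), (array([550., 300.]), np.int32(64)), (array([283., 364.]), np.int32(630)), (array([150., 376.]), np.int32(168)), (array([415., 375.]), np.int32(173)), (array([178., 410.]), np.int32(100)), (array([387., 410.]), np.int32(108))]
```

Run:
```python
from h import *
c,a=load('w_p1'); e=[.5771,.0668,.2101]
for z in(.1127,.135,.1967): print(z,px(c,[*e[:2],z]))
g=a[:,:,1].astype(int)
for v in range(206,262,2): print(v,*('%3d'%x for x in g[v,264:306:2]))
```

```text
0.1127 (np.float64(284.05747630271975), np.float64(208.9060356092041))
0.135 (np.float64(284.19956894663187), np.float64(219.370924641072))
0.1967 (np.float64(284.77542516757546), np.float64(261.7817862069388))
206  81  77  72 157  54  44  43  45  46  48  44  43  38  37  41  45  49  44  23  20  32
208  83  95  78  81 135  71  41  41  42  46  36  42  44  43  42  40  44  47  12  20  26
210 169  91  95  85  84 123  91  46  29   8  18  42  50  41  41  48  52  44  26  14  14
212 197 200  98  91  82  86 106  99  33  39  37  32  47  40  43  49  44  48  27   5  16
214 191 196 189 138  88 100  88  29  27  26  25  26  21  46  39  41  40  42  43   2  13
216 194 196 192 202 196 126  26  18  23  21  27  26  22  35  94  83  84  87 111  55  67
218 188 185 180 186 188 162  21  28  22  29  26  28  29  21  90  98  98 102  98  95  89
220 155 152 144 156 159  69  17  25  24  19  30  27  22  25  64  88  78  85  85  92  99
222 197 191 166 199 203  83  19  31  22  26  26  25  25  22 110 145 194 195 200 202 202
224 198 194 169 195 198  65  20  26  23  24  26  32  30  21 102 176 190 195 196 196 200
226 196 2
[... 874 characters left out ...]
 175 177 153  41   0   5  15  14   5   1   1   0  13   1   1   1  19  83  95  91  89
248 182 164  27   2   9   5  13   8   9   4   9  10   4  14   0   0   0   5  87  93  95
250  97   0   0   4   1  16   7   9   0   7  15   3   0   1   0   0   2   3  12 163 176
252   1   8   9   3  10  16   4   6   8   6   6   7   0   8   1   6   1  11   0  89 181
254   7   7   0   2   0  13   6   8  16  12  15  18   2   8   5   1  16   3   3   0  82
256   4   9  13  15   3   4  36  50  48  55  54  60  46  27  16   0   0   5  10   2   4
258   0   3  14   5  10  56  44  53  54  47  48  50  52  53  49   6   8   7   4   9  36
260   8  14   5  20  60  48  46  54  52  56  52  46  50  44  49  42   9   0   2  15  36
```

```bash
python3 -m pendant '[{"travel":[-0.1,-0.17,1],"angular":[0,0,0],"fingers":0.8},{"travel":[-0.1,-0.17,2],"angular":[0,0,0],"fingers":0.8},{"travel":[-0.1,-0.17,2.6],"angular":[0,0,0],"fingers":0.8},{"travel":[-0.1,-0.17,2.9],"angular":[0,0,0],"fingers":0.8},{"travel":[-0.1,-0.17,2.9],"angular":[0,0,0],"fingers":0.8}]'|sed -n '2p;4p'
python3 -m pendant '[{"travel":[0,0,0],"angular":[0,0,0],"fingers":0.8},{"travel":[0,0,0],"angular":[0,0,0],"fingers":0.8},{"travel":[0,0,0],"angular":[0,0,0],"fingers":0.8},{"travel":[0,0,0],"angular":[0,0,0],"fingers":0.8}]' |sed -n '2p;4p'
cat > tip.py <<'E'
from h import *
from col import COL
import sys
np.set_printoptions(precision=4,suppress=True)
s=robot.state(); c,im=snap('wrist',sys.argv[1]); e=s['eef_pos']; print(s['time_s'],e,'F',s['force'])
for i,q in enumerate(COL): print(i+1,'px',np.round(px(c,[*q,.079]),1),'shift',shift([q[0]-.0008,q[1]+.0009,.1734],s))
u,v=map(int,px(c,[*e[:2],e[2]-.0974])); print('tip pred',u,v)
for r in range(v-12,v+8,2): print(r,*('%3d'%x for x in im[r,u-22:u+22:2,1]))
E
python3 tip.py w_c1
```

```text
eef_pos: [0.5778, 0.0643, 0.1793]
force: [-0.8, 1.5, -0.2]
eef_pos: [0.5791, 0.0643, 0.1819]
force: [1.3, -0.2, 0.6]
14.5667 [0.5791 0.0643 0.1819] F [ 1.2603 -0.1694  0.5837]
1 px [284.3 206.6] shift [0.0528 0.1144 0.8505]
2 px [293.  173.3] shift [2.5218 0.7323 0.848 ]
3 px [326.1 190.7] shift [1.2458 3.1201 0.8488]
tip pred 284 208
196 207  82  51  48  48  56  50  48  44  44  53  43  42  41  47  45  51  41  40  43  46  53
198 203 121  41  48  46  37  43  48  46  48  45  49  48  47  46  52  43  46  40  48  46  43
200 154 135  45  47  51  37  50  44  53  43  40  48  43  44  43  47  47  42  47  42  42  42
202 205 203  67  38  42  49  46  43  43  58 138 188 121  62  42  44  43  42  48  41  49  43
204 195 202 134  37  47  41  48  48  45 171 188 123 127 122  47  46  43  46  42  48  43  40
206 202 194 204  44  43  49  46  46  45 199 193 197 119 196  90  40  42  43  53  44  44  46
208 197 199 202 127  37  47  38  43  43 200 181 122 141 194  86  45  51  42  47  44  43  49
210 198 198 201 205  63  43  44  45  49  69   7  16 181 153  42  48  44  43  45  47  45  50
212 200 194  94 154 143  48  40  43  43  38  31  33  31  39  43  46  42  42  51  47  44  44
214 188 104  62  68 105 143  46  48  27  24  24  29  33  28  44  47  43  45  47  44  51  44
```

```bash
python3 -m pendant '[{"travel":[0.05,0.08,0.2],"angular":[0,0,0],"fingers":0.8},{"travel":[0.05,0.08,0.35],"angular":[0,0,0],"fingers":0.8},{"travel":[0.05,0.08,0.5],"angular":[0,0,0],"fingers":0.8},{"travel":[0.05,0.08,0.6],"angular":[0,0,0],"fingers":0.8},{"travel":[0.05,0.08,0.7],"angular":[0,0,0],"fingers":0.8}]'|sed -n '2p;4p'
python3 -m pendant '[{"travel":[0,0,0],"angular":[0,0,0],"fingers":0.8},{"travel":[0,0,0],"angular":[0,0,0],"fingers":0.8},{"travel":[0,0,0],"angular":[0,0,0],"fingers":0.8}]' |sed -n '2p;4p'
python3 tip.py w_c1b
```

```text
eef_pos: [0.5783, 0.065, 0.1745]
force: [-0.3, 0.0, 1.6]
eef_pos: [0.5783, 0.065, 0.1746]
force: [-1.2, 0.0, 1.4]
15.2833 [0.5783 0.065  0.1746] F [-1.1565  0.0172  1.3542]
1 px [283.  210.7] shift [-0.0167  0.023   0.1179]
2 px [292.  176.7] shift [2.4523 0.641  0.1172]
3 px [325.9 194.5] shift [1.1761 3.0287 0.1176]
tip pred 284 208
196  61  43  44  48  58  42  44  46  47  46  46  41  46  47  44  39  45  45  49  48  43  43
198  72  54  50  48  50  46  47  45  47  40  41  49  50  46  51  39  47  45  44  48  44  42
200  92  41  52  42  43  49  40  40  50  43  44  38  41  45  47  44  46  48  47  44  43  46
202 143  39  45  44  46  47  51  43  47  47  47  50  52  43  45  44  49  44  45  44  43  40
204 147  48  45  48  49  46  39  41  47  43  41  43  40  47  49  47  43  37  46  40  45  42
206 205  67  39  44  41  55  46  39  45 113 124 118  75  43  46  47  45  45  45  42  48  53
208 201 152  42  42  45  37  46  44 104 202 136 118 133  74  43  40  46  48  40  40  43  48
210 200 204  56  43  45  47  49  38 195 195  17  12 115 129  46  45  50  44  50  41  47  43
212 199 201 152  38  44  50  42  37 177  40  20  29  28  98  43  47  50  40  46  45  46  40
214 200 201 204  73  43  42  41  43  22  19  24  26  24  31  38  45  40  40  41  48  41  43
```

```bash
python3 -m pendant '[{"travel":[0,0,0.07],"angular":[0,0,0],"fingers":0.8},{"travel":[0,0,0.14],"angular":[0,0,0],"fingers":0.8},{"travel":[0,0,0.2],"angular":[0,0,0],"fingers":0.8},{"travel":[0,0,0.2],"angular":[0,0,0],"fingers":0.8},{"travel":[0,0,0.2],"angular":[0,0,0],"fingers":0.8}]'|sed -n '2p;4p'
python3 - <<'E'
from h import *
for i in range(4):
    eyes.get_image('wrist'); s=robot.state(); print(s['eef_pos'].round(4),s['force'].round(2))
E
```

```text
eef_pos: [0.5783, 0.065, 0.1725]
force: [-0.3, 1.0, 2.9]
[0.5783 0.065  0.1725] [-0.85  0.2   2.28]
[0.5782 0.065  0.1725] [-0.75  0.59  2.57]
[0.5783 0.065  0.1725] [-0.07  0.64  2.87]
[0.5782 0.065  0.1725] [-0.17  0.52  2.17]
```

```bash
python3 -m pendant '[{"travel":[0,0,0.04],"angular":[0,0,0],"fingers":0.8},{"travel":[0,0,0.07],"angular":[0,0,0],"fingers":0.8},{"travel":[0,0,0.07],"angular":[0,0,0],"fingers":0.8},{"travel":[0,0,0.07],"angular":[0,0,0],"fingers":0.8},{"travel":[0,0,0],"angular":[0,0,0],"fingers":0.8}]'|sed -n '2p;4p'
python3 -m pendant '[{"travel":[0,0,-0.5],"angular":[0,0,0],"fingers":0.8},{"travel":[0,0,-1.2],"angular":[0,0,0],"fingers":0.8},{"travel":[0.6,0.15,-1.3],"angular":[0,0,0],"fingers":0.8},{"travel":[1.3,0.35,-1.3],"angular":[0,0,0],"fingers":0.8},{"travel":[2,0.5,-1.3],"angular":[0,0,0],"fingers":0.8}]'|sed -n '2p;4p'
python3 -m pendant '[{"travel":[0.46,0.12,0],"angular":[0,0,0],"fingers":0.8},{"travel":[0.46,0.12,0],"angular":[0,0,0],"fingers":0.8},{"travel":[0.46,0.12,0.3],"angular":[0,0,0],"fingers":0.8},{"travel":[0.46,0.12,0.3],"angular":[0,0,0],"fingers":0.8},{"travel":[0.46,0.12,0.3],"angular":[0,0,0],"fingers":0.8}]' |sed -n '2p;4p'
python3 tip.py w_c2
```

```text
eef_pos: [0.5782, 0.065, 0.1723]
force: [0.2, 0.2, 2.6]
eef_pos: [0.5566, 0.0659, 0.1851]
force: [0.0, -0.2, 0.1]
eef_pos: [0.5527, 0.0661, 0.1819]
force: [0.3, -0.7, 1.0]
17.2 [0.5527 0.0661 0.1819] F [ 0.3448 -0.6661  0.9657]
1 px [274.8 239.2] shift [-2.4992 -0.5961  0.8489]
2 px [283.  207.9] shift [-0.0302  0.0219  0.8504]
3 px [315.2 224.2] shift [-1.3064  2.4097  0.8499]
tip pred 284 209
197 138  90  44  53  44  50  48  53  41  48  49  41  49  45  47  42  42  44  47  50  48  51
199 103  46  50  45  47  49  52  45  45  46  49  48  42  47  47  46  45  47  39  47  48  44
201  57  47  50  46  46  49  39  46  58  49  43  44  42  45  44  46  42  45  51  45  47  44
203  47  49  48  51  43  52  46  45  44  66 105  69  49  46  38  44  47  44  48  49  44  41
205  44  59  60  46  47  44  39  48  53 201 202 126 125  42  42  41  45  48  48  47  47  49
207  50  46  46  43  45  44  45  45 100 204 201 127 130  69  50  49  46  44  47  48  50  50
209  42  47  43  43  41  49  46  39 112 196  47  46 204  86  43  47  58  53  52  47  49  45
211  39  50  43  50  49  50  46  47  56  72  30  28 142  48  52  50  49  49  49  45  43  44
213  47  50  44  43  52  43  44  41  38  23  25  25  20  34  42  45  51  47  50  52  47  51
215  48  50  41  50  41  49  50  33  31  24  31  27  17  30  31  52  48  44  48  50  44  46
```

```bash
python3 -m pendant '[{"travel":[0,0,0.2],"angular":[0,0,0],"fingers":0.8},{"travel":[0,0,0.4],"angular":[0,0,0],"fingers":0.8},{"travel":[0,0,0.55],"angular":[0,0,0],"fingers":0.8},{"travel":[0,0,0.65],"angular":[0,0,0],"fingers":0.8},{"travel":[0,0,0.73],"angular":[0,0,0],"fingers":0.8}]'|sed -n '2p;4p'
python3 -m pendant '[{"travel":[0,0,0.08],"angular":[0,0,0],"fingers":0.8},{"travel":[0,0,0.15],"angular":[0,0,0],"fingers":0.8},{"travel":[0,0,0.21],"angular":[0,0,0],"fingers":0.8},{"travel":[0,0,0.24],"angular":[0,0,0],"fingers":0.8},{"travel":[0,0,0.24],"angular":[0,0,0],"fingers":0.8}]'|sed -n '2p;4p'
python3 tip.py w_c2b
python3 - <<'E'
from h import *
for i in range(3):
    eyes.get_image('wrist'); s=robot.state(); print(s['eef_pos'].round(4),s['force'].round(2))
E
```

```text
eef_pos: [0.5529, 0.0661, 0.1751]
force: [-0.0, -0.1, 1.4]
eef_pos: [0.553, 0.0661, 0.1729]
force: [-1.4, 0.1, 2.3]
18.0833 [0.553  0.0661 0.1729] F [-1.3844  0.0642  2.2994]
1 px [274.6 243.5] shift [-2.4743 -0.5933 -0.0531]
2 px [283.  211.3] shift [-0.0054  0.025  -0.0541]
3 px [316.4 228.2] shift [-1.2818  2.4126 -0.0539]
tip pred 284 208
196 124 133 141  83  48  44  49  47  43  49  42  50  50  48  45  45  48  51  48  48  47  49
198 140 134  75  40  39  49  47  46  48  36  45  40  48  46  40  39  46  49  45  48  48  48
200 129  71  44  49  52  44  40  43  43  50  40  46  44  41  46  48  41  49  49  49  41  46
202  83  43  52  50  48  46  42  47  47  49  43  49  46  47  48  43  47  45  47  49  46  48
204  52  47  52  50  47  53  48  49  51  42  42  42  44  47  48  48  46  43  43  55  45  48
206  44  44  47  47  47  46  43  45  46  48  91  60  40  43  43  44  48  49  45  46  47  43
208  39  47  40  50  46  45  42  49  52 199 199 133 119  45  46  44  45  48  49  42  46  46
210  43  42  45  50  49  47  43  46 116 198  44  44 120  77  42  48  45  44  45  56  42  48
212  52  51  47  44  44  51  45  37 145  46  27  29  35  62  39  50  52  42  44  49  47  50
214  46  43  43  50  51  45  41  49  26  24  23  27  27  25  42  45  44  48  48  35  40  45
[0.5529 0.0661 0.1729] [-1.11 -0.3   2.2 ]
[0.5529 0.0661 0.1728] [-0.08 -0.18  3.5 ]
[0.553  0.0661 0.1728] [0.18 0.04 2.24]
```

```bash
python3 -m pendant '[{"travel":[0,0,0.04],"angular":[0,0,0],"fingers":0.8},{"travel":[0,0,0.08],"angular":[0,0,0],"fingers":0.8},{"travel":[0,0,0.08],"angular":[0,0,0],"fingers":0.8},{"travel":[0,0,0.08],"angular":[0,0,0],"fingers":0.8},{"travel":[0,0,0],"angular":[0,0,0],"fingers":0.8}]'|sed -n '2p;4p'
python3 -m pendant '[{"travel":[0,0,-0.5],"angular":[0,0,0],"fingers":0.8},{"travel":[0,0,-1.2],"angular":[0,0,0],"fingers":0.8},{"travel":[-0.3,0.7,-1.25],"angular":[0,0,0],"fingers":0.8},{"travel":[-0.7,1.4,-1.25],"angular":[0,0,0],"fingers":0.8},{"travel":[-1.1,2,-1.25],"angular":[0,0,0],"fingers":0.8}]'|sed -n '2p;4p'
python3 -m pendant '[{"travel":[-0.18,0.4,0],"angular":[0,0,0],"fingers":0.8},{"travel":[-0.18,0.4,0],"angular":[0,0,0],"fingers":0.8},{"travel":[-0.18,0.4,0.3],"angular":[0,0,0],"fingers":0.8},{"travel":[-0.18,0.4,0.3],"angular":[0,0,0],"fingers":0.8},{"travel":[-0.18,0.4,0.3],"angular":[0,0,0],"fingers":0.8}]' |sed -n '2p;4p'
python3 tip.py w_c3
```

```text
eef_pos: [0.5528, 0.0661, 0.1726]
force: [-0.9, -0.2, 3.0]
eef_pos: [0.5596, 0.0888, 0.185]
force: [-1.0, 0.5, -0.9]
eef_pos: [0.5602, 0.0921, 0.1815]
force: [-0.3, 0.8, -0.2]
19.5333 [0.5602 0.0921 0.1815] F [-0.3074  0.7688 -0.2206]
1 px [242.3 223.8] shift [-1.2463 -2.9897  0.8117]
2 px [249.7 191.5] shift [ 1.2228 -2.3719  0.8144]
3 px [282.9 208.4] shift [-0.0533  0.016   0.8131]
tip pred 284 209
197  45  48  45  46  47  50  52  47  48  50  44  43  45  41  43  53  72 136 136 112 104 199
199  48  46  47  55  48  47  40  45  42  46  46  42  47  40  38  40  49 148 135 110 103 199
201  55  46  48  46  45  48  47  47  48  45  43  51  46  41  46  45  44 135 111  92  75 147
203  48  43  51  46  43  43  46  52  47  76 130  82  55  40  44  50  43 145 134 122 104 213
205  49  45  49  43  48  50  44  47 107 206 207 128 126  57  46  46  46 139 134 129 131 206
207  42  45  45  48  46  44  46  41 201 200 163 147 146 136  43  45  40 129 136 121 198 202
209  46  44  39  45  42  41  46  42 197 191  39  58 198 201  44  44  36 152 134 115 198 201
211  48  40  42  45  46  47  48  41 185  98  32  29 146 104  41  47  43 154 132 118 210 204
213  51  47  43  48  48  43  49  49  33  28  30  27  23  41  44  42  46 147 127 139 205 205
215  38  45  43  50  52  51  48  37  30  19  28  21  24  27  42  54  36 144 119 190 195 201
```

```bash
python3 -m pendant '[{"travel":[-0.03,0,0.2],"angular":[0,0,0],"fingers":0.8},{"travel":[-0.03,0,0.4],"angular":[0,0,0],"fingers":0.8},{"travel":[-0.03,0,0.55],"angular":[0,0,0],"fingers":0.8},{"travel":[-0.03,0,0.63],"angular":[0,0,0],"fingers":0.8},{"travel":[-0.03,0,0.7],"angular":[0,0,0],"fingers":0.8}]'|sed -n '2p;4p'
python3 -m pendant '[{"travel":[0,0,0.08],"angular":[0,0,0],"fingers":0.8},{"travel":[0,0,0.15],"angular":[0,0,0],"fingers":0.8},{"travel":[0,0,0.21],"angular":[0,0,0],"fingers":0.8},{"travel":[0,0,0.24],"angular":[0,0,0],"fingers":0.8},{"travel":[0,0,0.24],"angular":[0,0,0],"fingers":0.8}]'|sed -n '2p;4p'
python3 tip.py w_c3b
python3 - <<'E'
from h import *
for i in range(3):
    eyes.get_image('wrist'); s=robot.state(); print(s['eef_pos'].round(4),s['force'].round(2))
E
```

```text
eef_pos: [0.5609, 0.0922, 0.1752]
force: [-0.3, 0.1, 1.5]
eef_pos: [0.5609, 0.0922, 0.173]
force: [0.4, -0.2, 2.4]
20.4167 [0.5609 0.0922 0.173 ] F [ 0.4281 -0.1689  2.4145]
1 px [241.  226.7] shift [-1.1647 -2.9897 -0.0436]
2 px [248.6 193.4] shift [ 1.3043 -2.3716 -0.0446]
3 px [282.9 210.8] shift [ 0.0279  0.0161 -0.0446]
tip pred 284 208
196  52  49  51  51  44  47  58  46  39  46  46  50  46  42  48  40 112 133 135 108 110  99
198  47  45  48  44  46  47  43  49  45  44  41  53  45  41  45  46  64 135 134 118 105 107
200  47  50  46  46  45  49  46  53  39  44  50  47  46  47  49  49  43 139 135 114 106 111
202  47  49  45  45  44  51  49  58  46  50  44  41  44  48  52  42  47 154 138 127 102 190
204  49  46  42  52  46  55  44  46  44  45  44  49  44  47  44  49  42 120 108 111  67 134
206  41  50  54  44  50  45  42  44  45 138 143 126  87  50  46  47  44 104 137 132 103 203
208  45  41  44  47  43  44  42  44 168 205 207 126 128  98  41  46  44  96 136 138 112 207
210  46  47  42  46  47  46  51  44 203 136  53  47 121 133  46  46  42  96 136 132 134 204
212  49  43  42  52  42  41  43  49 147  29  22  29  32 116  51  47  42  98 135 130 199 202
214  57  46  49  39  52  49  48  43  16  28  33  25  21  31  42  42  39 118 134 125 196 205
[0.5609 0.0922 0.173 ] [-0.56 -0.85  2.54]
[0.5609 0.0922 0.1729] [-0.44 -1.06  3.18]
[0.5609 0.0922 0.1729] [ 0.4  -1.36  2.28]
```

```bash
python3 -m pendant '[{"travel":[0,0,0.05],"angular":[0,0,0],"fingers":0.8},{"travel":[0,0,0.1],"angular":[0,0,0],"fingers":0.8},{"travel":[0,0,0.1],"angular":[0,0,0],"fingers":0.8},{"travel":[0,0,0.1],"angular":[0,0,0],"fingers":0.8},{"travel":[0,0,0],"angular":[0,0,0],"fingers":0.8}]'|sed -n '2p;4p'
python3 -m pendant '[{"travel":[0,0,-0.7],"angular":[0,0,0],"fingers":0.8},{"travel":[0,0,-2],"angular":[0,0,0],"fingers":0.8},{"travel":[0,1,-3.5],"angular":[0,0,0],"fingers":0.8},{"travel":[0.1,4,-4],"angular":[0,0,0],"fingers":0.8},{"travel":[0.1,7,-4.2],"angular":[0,0,0],"fingers":0.8}]'|sed -n '2p;4p'
python3 -m pendant '[{"travel":[0,3.5,0],"angular":[0,0,0],"fingers":0.8},{"travel":[0.1,7,0],"angular":[0,0,0],"fingers":0.8},{"travel":[0.2,10.5,0],"angular":[0,0,0],"fingers":0.8},{"travel":[0.2,13,0],"angular":[0,0,0],"fingers":0.8},{"travel":[0.2,14.1,0],"angular":[0,0,0],"fingers":0.8}]'|sed -n '2p;4p'
python3 -m pendant '[{"travel":[0,0,0],"angular":[0,0,0],"fingers":0.8},{"travel":[0,0,0],"angular":[0,0,0],"fingers":0.8},{"travel":[0,0,0],"angular":[0,0,0],"fingers":0.8},{"travel":[0,0,0],"angular":[0,0,0],"fingers":0.8},{"travel":[0,0,0],"angular":[0,0,0],"fingers":0.8}]'
python3 - <<'E'
from h import *
np.set_printoptions(precision=4,suppress=True)
s=robot.state();print(s['eef_pos'],shift([.5155,.2981,.205],s))
E
```

```text
eef_pos: [0.5608, 0.0922, 0.1726]
force: [0.5, -1.0, 2.1]
eef_pos: [0.5466, 0.1609, 0.2175]
force: [0.9, 0.9, -0.8]
eef_pos: [0.5142, 0.3013, 0.2155]
force: [-0.2, -0.2, -1.3]
time_s: 22.28
eef_pos: [0.5157, 0.2971, 0.2148]
tool_rot: [[-0.98, -0.2, 0.0], [-0.2, 0.98, -0.0], [0.0, -0.0, -1.0]]
force: [0.8, 0.9, -0.8]
grip_width: 0.166
grasp_force: 39.4
[0.5157 0.2971 0.2148] [0.0021 0.1023 0.9799]
```

```bash
python3 -m pendant '[{"travel":[0,0.1,0.5],"angular":[0,0,0],"fingers":0.8},{"travel":[0,0.1,1],"angular":[0,0,0],"fingers":0.8},{"travel":[0,0.1,1.5],"angular":[0,0,0],"fingers":0.8},{"travel":[0,0.1,1.5],"angular":[0,0,0],"fingers":0.8},{"travel":[0,0.1,1.5],"angular":[0,0,0],"fingers":0.8}]'|sed -n '2p;4p'
python3 -m pendant '[{"travel":[0,0,0],"angular":[0,0,0],"fingers":0.8},{"travel":[0,0,0],"angular":[0,0,0],"fingers":0.8},{"travel":[0,0,0],"angular":[0,0,0],"fingers":0.8}]'|sed -n '2p;4p'
```

```text
eef_pos: [0.5147, 0.299, 0.1987]
force: [0.8, 0.9, -0.8]
eef_pos: [0.5152, 0.2994, 0.2001]
force: [0.5, 0.3, 0.2]
```

```bash
python3 -m pendant '[{"travel":[0,-0.12,0],"angular":[0,0,0],"fingers":0.8},{"travel":[0,-0.12,0],"angular":[0,0,0],"fingers":0.8},{"travel":[0,-0.12,0.5],"angular":[0,0,0],"fingers":0.8},{"travel":[0,-0.12,1],"angular":[0,0,0],"fingers":0.8},{"travel":[0,-0.12,1.5],"angular":[0,0,0],"fingers":0.8}]'|sed -n '2p;4p'
python3 -m pendant '[{"travel":[0,0,0.5],"angular":[0,0,0],"fingers":0.8},{"travel":[0,0,1],"angular":[0,0,0],"fingers":0.8},{"travel":[0,0,1.5],"angular":[0,0,0],"fingers":0.8},{"travel":[0,0,1.5],"angular":[0,0,0],"fingers":0.8},{"travel":[0,0,1.5],"angular":[0,0,0],"fingers":0.8}]'|sed -n '2p;4p'
python3 - <<'E'
from h import *
np.set_printoptions(precision=4,suppress=True)
s=robot.state();print(s['eef_pos'],s['force'],s['ft_torque'],shift([.5155,.2981,.1084],s))
E
```

```text
eef_pos: [0.5152, 0.2981, 0.184]
force: [-0.0, -0.5, -0.6]
eef_pos: [0.5151, 0.298, 0.1691]
force: [-0.1, 0.0, -0.9]
[0.5151 0.298  0.1691] [-0.1298  0.0096 -0.9288] [ 0.026   0.0268 -0.0271] [-0.051   0.0048  6.0683]
```

Tip is inside the tube with no side force; lower the rest.

```bash
python3 -m pendant '[{"travel":[-0.04,0,0.8],"angular":[0,0,0],"fingers":0.8},{"travel":[-0.04,0,1.8],"angular":[0,0,0],"fingers":0.8},{"travel":[-0.04,0,2.8],"angular":[0,0,0],"fingers":0.8},{"travel":[-0.04,0,3.6],"angular":[0,0,0],"fingers":0.8},{"travel":[-0.04,0,4],"angular":[0,0,0],"fingers":0.8}]'|sed -n '2p;4p'
python3 -m pendant '[{"travel":[0,0,0.6],"angular":[0,0,0],"fingers":0.8},{"travel":[0,0,1.1],"angular":[0,0,0],"fingers":0.8},{"travel":[0,0,1.5],"angular":[0,0,0],"fingers":0.8},{"travel":[0,0,1.7],"angular":[0,0,0],"fingers":0.8},{"travel":[0,0,1.7],"angular":[0,0,0],"fingers":0.8}]'|sed -n '2p;4p'
python3 -m pendant '[{"travel":[0,0,0],"angular":[0,0,0],"fingers":0.8},{"travel":[0,0,0.1],"angular":[0,0,0],"fingers":0.8},{"travel":[0,0,0.2],"angular":[0,0,0],"fingers":0.8},{"travel":[0,0,0.3],"angular":[0,0,0],"fingers":0.8},{"travel":[0,0,0.3],"angular":[0,0,0],"fingers":0.8}]'|sed -n '2p;4p'
python3 - <<'E'
from h import *
np.set_printoptions(precision=4,suppress=True)
s=robot.state();print(s['eef_pos'],s['force'],s['ft_torque'],shift([.5155,.2981,.1084],s))
E
```

```text
eef_pos: [0.5147, 0.2977, 0.1272]
force: [-0.2, -0.4, -1.4]
eef_pos: [0.5155, 0.2981, 0.1122]
force: [0.0, -0.4, -0.4]
eef_pos: [0.5157, 0.2982, 0.1096]
force: [0.8, 0.9, -0.6]
[0.5157 0.2982 0.1096] [ 0.8259  0.9106 -0.6062] [-0.0042  0.0035 -0.0116] [ 0.0176 -0.0026  0.1217]
```

```bash
python3 -m pendant '[{"travel":[0,0,0.05],"angular":[0,0,0],"fingers":0.8},{"travel":[0,0,0.1],"angular":[0,0,0],"fingers":0.8},{"travel":[0,0,0.1],"angular":[0,0,0],"fingers":0.8},{"travel":[0,0,0.1],"angular":[0,0,0],"fingers":1.6},{"travel":[0,0,0.1],"angular":[0,0,0],"fingers":2}]'|sed -n '2p;4,6p'
python3 -m pendant '[{"travel":[0,0,0],"angular":[0,0,0],"fingers":3},{"travel":[0,0,0],"angular":[0,0,0],"fingers":4},{"travel":[0,0,0],"angular":[0,0,0],"fingers":5},{"travel":[0,0,0],"angular":[0,0,0],"fingers":5},{"travel":[0,0,0],"angular":[0,0,0],"fingers":5}]'|sed -n '2p;4,6p'
python3 -m pendant '[{"travel":[0,0,-1],"angular":[0,0,0],"fingers":5},{"travel":[0,0,-3],"angular":[0,0,0],"fingers":5},{"travel":[0,0,-6],"angular":[0,0,0],"fingers":5},{"travel":[0,0,-9],"angular":[0,0,0],"fingers":5},{"travel":[0,0,-12],"angular":[0,0,0],"fingers":5}]'|sed -n '2p;4,6p'
python3 -m pendant '[{"travel":[0,0,0],"angular":[0,0,0],"fingers":5},{"travel":[0,0,0],"angular":[0,0,0],"fingers":5},{"travel":[0,0,0],"angular":[0,0,0],"fingers":5},{"travel":[0,0,0],"angular":[0,0,0],"fingers":5}]'|sed -n '1,2p;4,6p'
python3 - <<'E'
from h import *
np.set_printoptions(precision=4,suppress=True)
s=robot.state();c,im=snap('wrist','w_end'); e=s['eef_pos']; print(e)
# pen top and foot, compare with w_pen (pen top at px 287.5,218 with TCP .5169,.2957,.2311)
c0,a0=load('w_pen'); P=at(c0,287.5,218,.155); u,v=map(int,np.round(px(c,P))); print('expected pen top',u,v)
for r in range(v-14,v+15,2): print(r,*('%3d'%x for x in im[r,u-20:u+22:2,1]))
print('w_pen'); 
for r in range(204,233,2): print(r,*('%3d'%x for x in a0[r,267:309:2,1]))
d=cv2.absdiff(cv2.imread('pics/top0.png'),eyes.get_image('top')[:,:,::-1].copy()).max(2); m=(cv2.medianBlur(d,5)>45).astype('u1')
n,l,st,ce=cv2.connectedComponentsWithStats(m); print('top changes',[(ce[i].round(),st[i,4]) for i in range(1,n) if st[i,4]>15])
E
```

```text
eef_pos: [0.5158, 0.2982, 0.1089]
force: [0.4, -0.1, 0.0]
grip_width: 0.236
grasp_force: 0.0
eef_pos: [0.5157, 0.2982, 0.1088]
force: [0.1, 0.1, 0.6]
grip_width: 0.583
grasp_force: 0.0
eef_pos: [0.5155, 0.2981, 0.2306]
force: [1.3, -0.1, -0.4]
grip_width: 0.582
grasp_force: 0.0
time_s: 26.62
eef_pos: [0.515, 0.2978, 0.2273]
force: [0.3, 0.6, 0.3]
grip_width: 0.585
grasp_force: 0.0
[0.515  0.2978 0.2273]
expected pen top 284 222
208 127  68  15  14  22  25   0   0  17   7  37  54  60  58  58  13  17  15  38 121 191
210 186 196 157 109  30  23  25  35  57  53  53  57  52  58  53  36  72 168 182 180 179
212 191 185 188 190 158  43  55  53  59  57  69  56  60  56  54 170 169 175 173 175 174
214 187 190 187 183 154  57  54 106 152 187 200 173 108  54  50 166 177 173 172 170 174
216 185 183 183 178 128  63 155 201  93  82  84  98 124 164  50 165 174 173 175 172 173
218 181 179 174 179 104 168 123  95 105 104 103 104 123 187 134 135 177 169 174 175 172
220 182 178 175 179 106 198 136 109 108 107 103 110 100  83 187 111 175 175 174 178 179
222 173 177 177 187 143 203 101 103 108 101 108 108 
[... 1518 characters left out ...]
181 173 169 169 162
224 172 175 181 187 166 170 181 132  98  94  97  97  92 133 174 156 171 170 168 173 168
226 176 173 171 181 173 164 170 180 153 114 110 111 121 179 170 168 162 176 176 176 171
228 170 169 176 173 175 171 177 166 167 178 178 179 172 169 166 169 165 173 176 172 175
230 166 169 172 173 174 176 175 173 167 171 166 170 168 172 165 174 170 168 172 180 177
232 173 174 172 163 170 176 171 173 167 171 165 166 168 164 168 173 169 170 169 179 175
top changes [(array([123., 286.]), np.int32(27436)), (array([118., 138.]), np.int32(20)), (array([126., 159.]), np.int32(29)), (array([400., 187.]), np.int32(533)), (array([249., 190.]), np.int32(458)), (array([ 11., 400.]), np.int32(930))]
```

```bash
python3 -c "
from station import robot
print(robot.hand_in())"
```

```text
the job is handed in; nothing more can be done
None
```

I seated the plate with colonies in the stage ring, pressed the three colonies clockwise from the tick (about 2.5 N each), hung the pen back in its stand, and handed the job in at about 27 s; no verdict was returned.

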